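# Lock the tape roll into its dock with the sprung gate

## Task

Slide the roll of tape over the worktop into the open-fronted dock until it is fully home against the back wall, keeping it flat on the worktop. Then swing the dock's spring-loaded gate shut across the mouth until you feel it meet the buffer of its catch, hold it wound there without crushing the buffer and press the knob of its bolt fully down behind the catch's tooth, so that the gate stays shut when you let go. Never let the wound gate fly back open, and leave the calculator, the steel cup and the gauze pack where they are.

Things in the scene. Friction and masses are not known exactly. Their poses are not given: they have to be found in the camera images.
- dock: Bare aluminium three-walled dock fixed to the worktop, no floor, walls 34 mm high. Origin on the worktop where the middle of the roll lies when home; +y points straight out of the open mouth, x runs across it. Inner faces: side walls x = -57 and +57 mm (mouth ends at y = +42 mm), back wall y = -53 mm.
- gate_hinge (a point): Upright hinge axis of the gate at worktop height: in the dock's frame x = +75, y = +75 mm. Hinge post 54 mm high with a coiled torsion spring, which always drives the gate open: 0.24 Nm when open, 0.76 Nm when shut (about 5 N at the knob).
- gate (a joint): Angle of the gate arm, rad. 0 = sprung fully open: seen from above the arm then points 80 degrees counter-clockwise from the dock's +x. It grows counter-clockwise as the gate shuts, and is 1.745 when the arm points along the dock's -x. The arm meets the catch's buffer somewhere from 1.60 to 1.89. Locked and let go, the gate springs back 4 mm (0.026 rad) from the buffer onto the tooth.
- catch_range (a point): Middle of the catch's adjusting range, at worktop height (dock frame x = -80, y = +75 mm). The dark steel catch (51 mm high post that carries the buffer and, before it, a square tooth 22 mm high, 8 mm thick) is clamped up to 22 mm to either side along the gate's arc. Where it is clamped is not reported: feel for the buffer (the force rises) or look.
- buffer (a joint): How far the catch's sprung rubber buffer pad is pressed in by the end of the gate arm, m: 0 = untouched, 2 N per mm, crushed beyond 0.004 (which counts as a fault). It says nothing of where the catch is clamped.
- bolt (a joint): Upright 10 mm thick bolt in the gate arm's end, m: 0 = raised (foot 5 mm above the tooth), 0.016 = fully down; grows as the knob is pressed. Friction of 3 N keeps it where it is left. Raised (below 0.004) it passes over the tooth; it comes down only beyond it, where it has 4 mm of room between the tooth and its place with the arm just touching the buffer.
- knob_grip (a point): Middle of the bolt's black knob, a round upright cylinder of 20 mm diameter and 26 mm height, 155 mm from the hinge axis, which turns freely on the bolt. Its middle is 89 mm above the worktop when the bolt is raised, 73 mm when it is down. The end of the arm below it is 22 mm wide across the arm, its top 46 mm above the worktop.
- roll_center (a point): Middle of the loose roll of tan tape lying flat: 103 mm across, 25 mm high (its hole cannot be used: take it as a solid disc), about 50 g, too wide to be gripped. This point is half-way up.
- tape_roll: The same roll of tape; origin at the centre of its underside, z is its axis.
- calc_center (a point): Bystander: dark pocket calculator lying flat, 118 x 68 x 14 mm; its middle.
- cup_center (a point): Bystander: small steel cup, 56 mm across, 64 mm high; its middle.
- gauze_center (a point): Bystander: flat white gauze pack, 52 x 75 x 9 mm; its middle.
Mind the look-alikes: they are no part of the job. Of the things that look like the tape_roll, the larger one is meant.

How it is judged:
By the outcome, as a careful person would: the job done as asked, in the order asked, and still so for the second after the job is handed in, with the robot touching nothing.
It also fails if it takes over 64 s, if anything falls off the work surface, if the arm or the gripper's body presses on something with over 40 N, if the wrist force passes 120 N, or if a joint passes its speed limit or range.

## Robot

A 7-joint arm with a two-finger parallel gripper is mounted at the origin on a cart in front of the work surface, level with it; the furniture and walls round the work are solid. World frame = base frame: x ahead of the robot, y to its left, z up, the work surface at z = 0. Lengths are in m, angles in rad, forces in N, time in s.
With the tool pointing down it reaches from about 0.4 to 0.875 m from the base axis. Payload 19.3 kg.
Tool frame: the origin (TCP) lies at the very end of the fingers, on their centre line; the grasp point (between the pads) lies 19 mm behind it (bot.pinch_z is the distance from the TCP to the grasp point, in m); y points along the fingers, x is the direction in which the jaws open and shut, and the axes are right-handed (so a half turn about y gives the same grasp; the last joint's range is limited). The gripper opens to 85 mm and grips with 20 to 120 N. Pads are 22 mm wide; open, the fingers measure 114 mm over their backs; the gripper's body (76 mm by 85 mm) begins 54 mm behind the grasp point. The pads swing forward as they close: fully open they stand 13 mm farther back than shut.
Start: joints at [-1.326, 0.521, -0.036, 1.599, 0.021, 1.021, -0.113], TCP at [0.194, 0.594, 0.231] pointing down, gripper open.
Joint ranges: [-2.91, 2.91], [-0.3, 2.13], [-1.5, 1.42], [0.17, 2.43], [-1.26, 4.41], [0.16, 1.93], [-2.52, 2.52]. Speed limits (rad/s): [1.89, 1.89, 2.39, 2.39, 3.01, 3.01, 3.01].

## Interface

Orientations are given as [roll, pitch, yaw] about the fixed x, y, z axes, in that order (R = Rz(yaw) Ry(pitch) Rx(roll)).
In Python, from workcell import bot gives the robot as it stands. The module is installed in compiled form; this text tells all that it offers.
- The arm moves only by the tool arm_command, never from a script. Its argument "moves" is a list of rows, each an object of numbers: "rx", "ry", "rz": the turn, a rotation vector about the tool's x, y, z in rad; "x", "y", "z": the shift along the tool's x, y, z in cm; "gripper": the opening, from -1 (shut) to 1 (fully open). In form: [{"rx": .., "ry": .., "rz": .., "x": .., "y": .., "z": .., "gripper": ..}, ...]. A call has 1 to 5 rows; each row is the pose to reach, as a shift and turn from the pose commanded when the call began, along the tool's axes at that moment; what a row does not reach only later rows make up. A row lasts 1/12 s, in which the tool goes at most 41.7 mm and 7.16 degrees, less where a joint would pass 70% of its speed; a pose out of reach is approached as far as the arm can. A call with a gripper value outside its range is refused whole. The fingers move at their own pace and stop on an object; "squeeze" is the grip in N (left out, the last holds). Time passes only in rows, so rows that repeat a pose let the fingers close. It gives the time, the measured TCP pose, the force and the opening at its end, in the units of the state.
- bot.observe(): the state, without advancing time (a new reading comes with each control period).
- bot.grab_frame(name): name is "scene" or "top" or "wrist"; returns (picture, depth): 384x512x3 uint8, red, green, blue; 384x512 float32, m along the optical axis (not along the pixel's ray), 0 where there is no reading.
- bot.camera_model(name): a dict with "vfov" (degrees; the focal length in pixels is half the picture's height over the tangent of half this angle, whatever the lens; pixels are square), "cx", "cy" (the principal point, pixels), "dist_coeffs" ([k1, k2, p1, p2, k3] as OpenCV has them; the pictures are not rectified), "extrinsics" (4x4, takes a point from camera to world coordinates); the wrist camera has in their place "mount" (4x4, takes a point from camera to tool coordinates, whose origin is the TCP and whose axes are the tool frame's). Camera axes: x right, y down, z forward; pixel columns grow to the right and rows downward; lengths in m; the calibration is good to about 2 mm. A picture is of the moment at which its call begins: read the wrist's pose just before it. camera_model takes no time and is no camera call.
- bot.job_done(): hands the job in, once; it reports no verdict.
Trained networks look in the newest picture that a camera, given by its name, has taken for a name from the list of things; names that differ only in an ending like _2 or _b are one class to them, and where a whole thing is asked for, a point or a joint stands for the part that bears it (a point fixed in the world has none). Each returns a list of dicts, best first, with "p" (0 to 1); they miss things now and then, are a little off and sometimes report something else, mostly with a low value. They report only what shows in the picture. A call takes as long as a camera call. They do not tell look-alikes from the thing itself.
- bot.spot_in(name, camera): "box" ([left, top, right, bottom] in pixels, round what is visible of it).
- bot.masks_of(name, camera): "mask" (384x512 bool, what is visible of it) and "box" ([left, top, right, bottom] in pixels, round what is visible of it).
The state is a dict: "clock": time; "qpos": joint angles; "qd": joint speeds; "joint_efforts": joint torques, N m; "position": TCP position; "tool_rot": TCP orientation; "force": force on the tool from outside, world axes, zero at the start; "moment": the same for the moment, N m; "grip_width": finger opening in m.
Only numpy, scipy, OpenCV 4.12 (cv2) and the standard library are available. Lean on these libraries where they do the work, as an engineer would, in place of code of your own. Each camera call takes 0.05 s, during which the arm holds its last target.

## Working session

There is one attempt and no reset: what is moved stays moved. The work goes in short steps, Python scripts to look and compute and a tool call to move; the robot and the scene stay as the last step left them, time stands still between calls to the robot, and variables do not carry over. Pictures are saved under pics/ and viewed, and the job is handed in when it is done.

Besides the shell and the picture viewer there is one more tool, called as name(argument=value, ...), one argument or row to a line, values as JSON. arm_command: Moves the arm, as the interface text tells. Its arguments: {"type":"object","properties":{"moves":{"type":"array"},"squeeze":{"type":"number"}},"required":["moves"]}

```bash
mkdir -p pics; ls; python3 - <<'E'
from workcell import bot
import cv2,numpy as np
print(bot.observe())
for n in ("scene","top","wrist"):
    p,d=bot.grab_frame(n); np.savez(f"{n}0.npz",p=p,d=d)
    cv2.imwrite(f"pics/{n}0.png",p[:,:,::-1])
    m=bot.camera_model(n); print(n,{k:(np.round(v,4).tolist() if not isinstance(v,str) else v) for k,v in m.items()})
E
```

```text
pics
{'clock': 0.0, 'qpos': array([-1.32620388,  0.52198507, -0.03633077,  1.59997724,  0.02122372,
        1.02109087, -0.11280172]), 'qd': array([ 4.48275166e-04, -2.61839343e-04,  2.96080645e-05, -7.59614404e-04,
       -2.33311653e-03,  1.74360045e-03, -5.65148491e-04]), 'joint_efforts': array([ 8.25817406e-04, -9.27106190e+01,  1.98006772e+00, -3.69935346e+01,
        1.78566895e-02,  8.17416381e-03, -3.11789293e-06]), 'position': array([0.19345156, 0.59397341, 0.23075475]), 'tool_rot': array([-1.57089056e+00,  1.07071149e-03,  1.25600691e+00]), 'force': array([-0.02604428, -0.16185855, -0.06723923]), 'moment': array([ 0.04162697, -0.02356744, -0.00413801]), 'grip_width': 0.08543958958158775}
scene {'vfov': 48.3117, 'cx': 257.964, 'cy': 197.61, 'dist_coeffs': [-0.0239, 0.0, 0.0, 0.0, 0.0], 'extrinsics': [[0.7429, -0.4984, 0.4468, 0.1664], [-0.6691, -0.5713, 0.4752, -0.4407], [0.0184, -0.652, -0.758, 0.8422], [0.0, 0.0, 0.0, 1.0]]}
top {'vfov': 51.6574, 'cx': 255.7233, 'cy': 200.1339, 'dist_coeffs': [0.0455, 0.0, 0.0, 0.0, 0.0], 'extrinsics': [[-0.0208, -0.9897, 0.1419, 0.4547], [-0.9995, 0.0238, 0.0197, 0.0316], [-0.0228, -0.1414, -0.9897, 1.1422], [0.0, 0.0, 0.0, 1.0]]}
wrist {'vfov': 67.3046, 'cx': 264.0599, 'cy': 194.051, 'dist_coeffs': [-0.0144, 0.0, 0.0, 0.0, 0.0], 'mount': [[1.0, 0.0001, -0.0001, 0.0], [0.0001, -0.2594, 0.9658, -0.1425], [0.0001, -0.9658, -0.2594, 0.0658], [0.0, 0.0, 0.0, 1.0]]}
```

View pics/scene0.png

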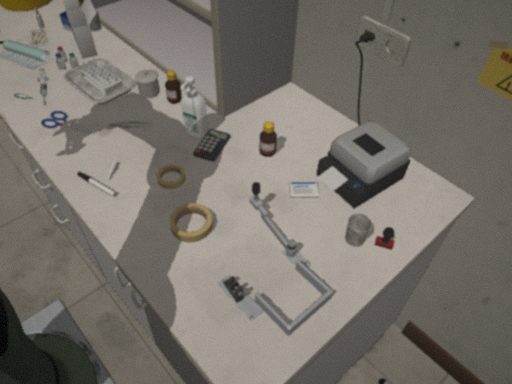

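View pics/top0.png

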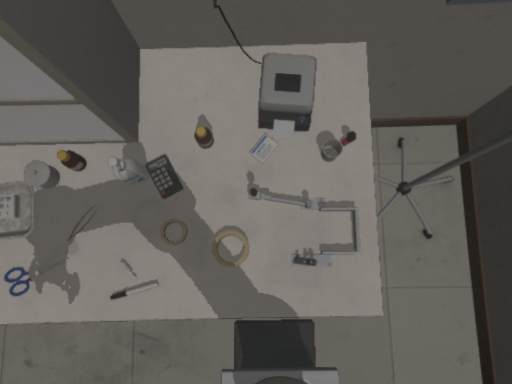

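View pics/wrist0.png

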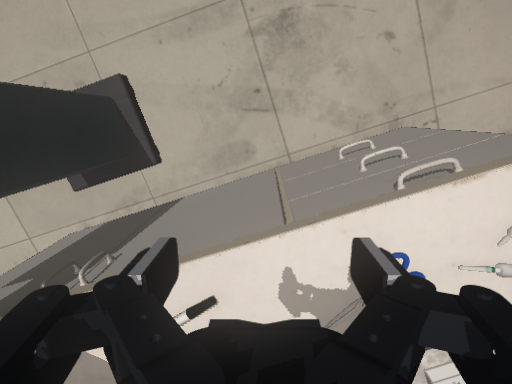

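```bash
cat > h.py <<'E'
import numpy as np,cv2
from workcell import bot
def K(m,h=384):
    f=h/2/np.tan(np.radians(m["vfov"])/2); return np.array([[f,0,m["cx"]],[0,f,m["cy"]],[0,0,1.]])
def tcpT(s=None):
    s=s or bot.observe(); r,p,y=s["tool_rot"]
    def R(a,i):
        v=np.zeros(3); v[i]=a; return cv2.Rodrigues(v)[0]
    T=np.eye(4); T[:3,:3]=R(y,2)@R(p,1)@R(r,0); T[:3,3]=s["position"]; return T
def ext(n,s=None):
    m=bot.camera_model(n)
    return tcpT(s)@m["mount"] if "mount" in m else np.array(m["extrinsics"])
def rays(n,px,T):
    m=bot.camera_model(n)
    u=cv2.undistortPoints(np.array(px,float).reshape(-1,1,2),K(m),np.array(m["dist_coeffs"])).reshape(-1,2)
    return np.c_[u,np.ones(len(u))]@T[:3,:3].T, T[:3,3]   # scaled per z-depth
def atz(n,px,z,T):
    r,o=rays(n,px,T); return o+r*((z-o[2])/r[:,2])[:,None]
def atd(n,px,d,T):
    r,o=rays(n,px,T); return o+r*np.array(d)[:,None]
def cloud(n,d,T):
    v,u=np.mgrid[:384,:512]; r,o=rays(n,np.c_[u.ravel(),v.ravel()],T)
    return (o+r*d.reshape(-1,1)).reshape(384,512,3)
def proj(n,P,T):
    m=bot.camera_model(n); Ti=np.linalg.inv(T)
    return cv2.projectPoints(np.array(P,float).reshape(-1,1,3),cv2.Rodrigues(Ti[:3,:3])[0],Ti[:3,3],K(m),np.array(m["dist_coeffs"]))[0].reshape(-1,2)
E
python3 - <<'E'
from h import *
for n in ("top","scene"):
    p,d=bot.grab_frame(n); np.savez(f"{n}0.npz",p=p,d=d); T=ext(n); C=cloud(n,d,T)
    for o in ("tape_roll","dock","gate","bolt","catch_range","calc_center","cup_center","gauze_center"):
        for i,m in enumerate(bot.masks_of(o,n)[:3]):
            k=m["mask"]; q=C[k&(d>0)]
            print(n,o,round(m["p"],2),np.round(m["box"]).tolist(),k.sum(),"med",np.round(np.median(q,0),3),"z95",np.round(np.percentile(q[:,2],[5,95]),3))
            np.save(f"m_{n}_{o}_{i}.npy",k)
print(bot.observe()["clock"])
E
```

```text
top tape_roll 0.75 [210.0, 230.0, 248.0, 266.0] 578 med [0.477 0.135 0.023] z95 [-0.001  0.027]
top tape_roll 0.69 [163.0, 220.0, 188.0, 246.0] 262 med [0.533 0.293 0.017] z95 [0.008 0.021]
top tape_roll 0.38 [248.0, 189.0, 303.0, 205.0] 339 med [0.616 0.007 0.031] z95 [-0.   0.1]
top dock 0.71 [248.0, 187.0, 361.0, 270.0] 1668 med [ 0.54  -0.116  0.021] z95 [-0.     0.052]
top gate 0.54 [248.0, 187.0, 307.0, 212.0] 337 med [0.618 0.016 0.033] z95 [0.009 0.1  ]
top bolt 0.57 [250.0, 186.0, 256.0, 194.0] 22 med [0.626 0.059 0.099] z95 [0.097 0.102]
top catch_range 0.58 [246.0, 190.0, 362.0, 267.0] 1460 med [ 0.532 -0.119  0.027] z95 [0.001 0.053]
top catch_range 0.24 [250.0, 136.0, 277.0, 167.0] 440 med [0.767 0.029 0.009] z95 [0.003 0.013]
top calc_center 0.73 [148.0, 154.0, 181.0, 198.0] 965 med [0.694 0.32  0.012] z95 [0.007 0.016]
top cup_center 0.77 [324.0, 137.0, 343.0, 164.0] 409 med [ 0.758 -0.166  0.021] z95 [-0.001  0.064]
top gauze_center 0.93 [249.0, 132.0, 280.0, 164.0] 472 med [0.768 0.029 0.009] z95 [0.001 0.012]
scene tape_roll 0.83 [156.0, 162.0, 187.0, 187.0] 426 med [0.531 0.285 0.015] z95 [0.001 0.019]
scene tape_roll 0.66 [170.0, 203.0, 212.0, 242.0] 972 med [0.476 0.124 0.022] z95 [0.    0.025]
scene dock 0.64 [219.0, 180.0, 330.0, 333.0] 2743 med [ 0.536 -0.129  0.024] z95 [0.001 0.053]
scene gate 0.71 [248.0, 183.0, 294.0, 256.0] 589 med [0.617 0.02  0.031] z95 [0.001 0.097]
scene calc_center 0.58 [199.0, 129.0, 230.0, 164.0] 708 med [0.69  0.315 0.012] z95 [0.004 0.015]
scene calc_center 0.31 [218.0, 180.0, 333.0, 332.0] 2890 med [ 0.523 -0.13   0.023] z95 [0.    0.052]
scene cup_center 0.84 [343.0, 212.0, 372.0, 248.0] 653 med [ 0.752 -0.161  0.039] z95 [0.008 0.062]
scene gauze_center 0.82 [290.0, 181.0, 317.0, 196.0] 449 med [0.767 0.027 0.008] z95 [0.004 0.011]
1.05
```

```bash
python3 - <<'E'
from h import *
S=1000/0.55
for n in ("top","scene"):
    z=np.load(f"{n}0.npz"); C=cloud(n,z["d"],ext(n)).reshape(-1,3); P=z["p"].reshape(-1,3)[:,::-1]
    # canvas: x up 0.38..0.82, y left 0.22..-0.36 ; 1mm px
    im=np.zeros((440,580,3),np.uint8); hm=im.copy()
    k=(z["d"].ravel()>0)&(C[:,2]<.12)&(C[:,0]>.38)&(C[:,0]<.82)&(C[:,1]<.22)&(C[:,1]>-.36)
    C=C[k];P=P[k]; o=np.argsort(C[:,2])
    for c,q in zip(C[o],P[o]):
        r,cc=int((.82-c[0])*1000),int((.22-c[1])*1000)
        h=int(np.clip(c[2]/.1,0,1)*255)
        col=cv2.applyColorMap(np.uint8([[h]]),cv2.COLORMAP_JET)[0,0] if c[2]>.005 else (40,40,40)
        cv2.circle(hm,(cc,r),1,tuple(int(x) for x in col),-1)
    for g in range(0,580,20):
        cv2.line(hm,(g,0),(g,4 if g%100!=20 else 12),(255,255,255),1)
    for g in range(0,440,20): cv2.line(hm,(0,g),(4 if g%100!=20 else 12,g),(255,255,255),1)
    cv2.imwrite(f"pics/hm_{n}.png",hm)
E
```

```text
(no output)
```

View pics/hm_top.png

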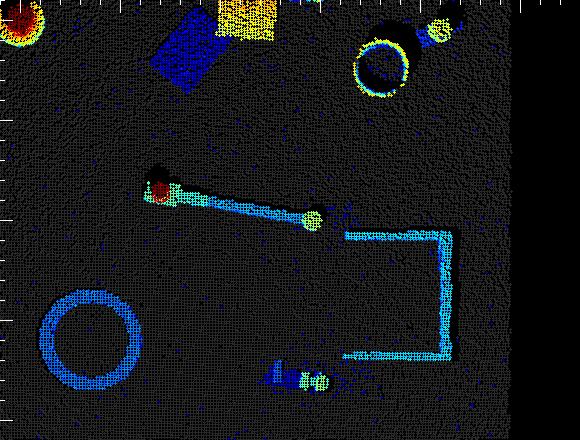

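View pics/hm_scene.png

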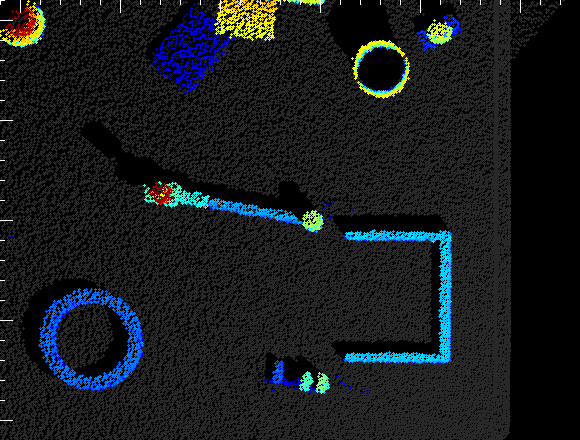

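```bash
python3 - <<'E'
from h import *
from scipy.optimize import least_squares
for n in ("top","scene"):
    z=np.load(f"{n}0.npz"); C=cloud(n,z["d"],ext(n)).reshape(-1,3); C=C[z["d"].ravel()>0]
    def box(x0,x1,y0,y1,z0,z1): 
        k=(C[:,0]>x0)&(C[:,0]<x1)&(C[:,1]>y0)&(C[:,1]<y1)&(C[:,2]>z0)&(C[:,2]<z1); return C[k]
    r=box(.42,.55,.06,.20,.012,.04)
    f=least_squares(lambda p:np.maximum(np.hypot(r[:,0]-p[0],r[:,1]-p[1])-.0515,0)+np.minimum(np.hypot(r[:,0]-p[0],r[:,1]-p[1])-.036,0),[.48,.13])
    print(n,"roll",f.x.round(4),"ztop",np.percentile(r[:,2],90).round(4), "ext",r.min(0).round(3),r.max(0).round(3))
    a=box(.57,.595,-.21,-.11,.026,.045); b=box(.455,.475,-.21,-.11,.026,.045); c=box(.47,.58,-.24,-.21,.026,.045)
    for nm,q,i,j in(("sideR",a,1,0),("sideL",b,1,0),("back",c,0,1)):
        pf=np.polyfit(q[:,i],q[:,j],1); print(nm,pf.round(4),"mid",np.polyval(pf,q[:,i].mean()).round(4),"rng",np.percentile(q[:,j],[2,98]).round(4),"z",np.median(q[:,2]).round(4),"along",q[:,i].min().round(3),q[:,i].max().round(3))
    k=box(.60,.65,.035,.085,.085,.11); print("knob",((k.min(0)+k.max(0))/2).round(4),np.median(k,0).round(4),"z",np.percentile(k[:,2],95).round(4),len(k))
    k=box(.58,.62,-.115,-.07,.045,.06); print("hinge",((k.min(0)+k.max(0))/2).round(4),np.median(k,0).round(4))
    k=box(.41,.47,-.12,-.07,.04,.06); print("post",k.min(0).round(4),k.max(0).round(4))
    k=box(.41,.47,-.07,-.03,.015,.03); print("tooth",k.min(0).round(4),k.max(0).round(4),np.median(k,0).round(4))
E
```

```text
top roll [0.4796 0.1297] ztop 0.0268 ext [0.431 0.078 0.012] [0.529 0.18  0.031]
sideR [-0.0089  0.5825] mid 0.584 rng [0.5804 0.5888] z 0.0337 along -0.209 -0.126
sideL [0.0084 0.4654] mid 0.464 rng [0.4607 0.4674] z 0.0335 along -0.208 -0.124
back [-0.0061 -0.2223] mid -0.2255 rng [-0.2312 -0.2202] z 0.0331 along 0.471 0.579
knob [0.6274 0.0593 0.0943] [0.6264 0.0591 0.0992] z 0.1023 47
hinge [ 0.5992 -0.0924  0.0538] [ 0.5992 -0.0922  0.0539]
post [ 0.4303 -0.1076  0.0405] [ 0.4467 -0.0801  0.0543]
tooth [ 0.4388 -0.0609  0.016 ] [ 0.4582 -0.0543  0.0248] [ 0.4484 -0.0576  0.0212]
scene roll [0.48  0.129] ztop 0.0252 ext [0.43  0.078 0.012] [0.531 0.181 0.028]
sideR [0.0031 0.5842] mid 0.5837 rng [0.5803 0.5882] z 0.0321 along -0.21 -0.126
sideL [0.007  0.4631] mid 0.462 rng [0.4584 0.4665] z 0.0322 along -0.21 -0.126
back [-0.0005 -0.2254] mid -0.2256 rng [-0.2302 -0.2201] z 0.0324 along 0.47 0.58
knob [0.6265 0.0594 0.0938] [0.6259 0.0576 0.0974] z 0.1002 69
hinge [ 0.5992 -0.0928  0.0513] [ 0.5982 -0.0933  0.0532]
post [ 0.4278 -0.1082  0.0402] [ 0.4476 -0.0807  0.054 ]
tooth [ 0.4376 -0.0628  0.0151] [ 0.4585 -0.0537  0.0263] [ 0.4474 -0.0593  0.0203]
```

```bash
cat >> h.py <<'E'
def to(p,yaw):
    s=bot.observe(); T=tcpT(s); R=cv2.Rodrigues(np.array([0,0,yaw]))[0]@cv2.Rodrigues(np.array([-np.pi/2,0,0.]))[0]
    rv=cv2.Rodrigues(T[:3,:3].T@R)[0].ravel(); d=T[:3,:3].T@(np.array(p)-T[:3,3])*100
    print("at",s["position"].round(4),"rv",rv.round(4),"shift cm",d.round(2))
E
python3 - <<'E'
from h import *
to([.38,.42,.2],.65); to([.48,.215,.1],0)
E
```

```text
at [0.1935 0.5943 0.2313] rv [ 0.     0.606 -0.   ] shift cm [-10.8    3.13 -23.13]Traceback (most recent call last):
  File "<stdin>", line 2, in <module>
  File "h.py", line 28, in to
    s=bot.observe(); T=tcpT(s); R=cv2.Rodrigues(np.array([0,0,yaw]))[0]@cv2.Rodrigues(np.array([-np.pi/2,0,0.]))[0]
                                  ~~~~~~~~~~~~~^^^^^^^^^^^^^^^^^^^^^
cv2.error: OpenCV(4.12.0) /io/opencv/modules/calib3d/src/calibration_base.cpp:151: error: (-210:Unsupported format or combination of formats) The matrices must have 32f or 64f data type in function 'Rodrigues'
```

arm_command(
  moves=[
    {"ry": 0.12, "x": -1.8, "y": 0.5, "z": -3.9, "gripper": 0.18},
    {"ry": 0.24, "x": -3.6, "y": 1, "z": -7.7, "gripper": 0.18},
    {"ry": 0.36, "x": -5.4, "y": 1.6, "z": -11.6, "gripper": 0.18},
    {"ry": 0.48, "x": -7.2, "y": 2.1, "z": -15.4, "gripper": 0.18},
    {"ry": 0.6, "x": -9, "y": 2.6, "z": -19.3, "gripper": 0.18},
  ],
)

```text
invalid input at $.moves[0]: expected keys rx, ry, rz, x, y, z, gripper
```

```bash
sed -i 's/np.array(\[0,0,yaw\])/np.array([0,0,float(yaw)])/' h.py; python3 - <<'E'
from h import *
to([.48,.215,.1],0)
E
```

```text
at [0.1935 0.5943 0.2313] rv [ 1.000e-04  1.256e+00 -0.000e+00] shift cm [-27.19  13.13 -38.98]
```

All keys are needed.

arm_command(
  moves=[
    {"rx": 0, "rz": 0, "ry": 0.12, "x": -1.8, "y": 0.5, "z": -3.9, "gripper": 0.18},
    {"rx": 0, "rz": 0, "ry": 0.24, "x": -3.6, "y": 1, "z": -7.7, "gripper": 0.18},
    {"rx": 0, "rz": 0, "ry": 0.36, "x": -5.4, "y": 1.6, "z": -11.6, "gripper": 0.18},
    {"rx": 0, "rz": 0, "ry": 0.48, "x": -7.2, "y": 2.1, "z": -15.4, "gripper": 0.18},
    {"rx": 0, "rz": 0, "ry": 0.6, "x": -9, "y": 2.6, "z": -19.3, "gripper": 0.18},
  ],
)

```text
clock: 1.47
position: [0.3458, 0.4516, 0.206]
tool_rot: [-1.571, -0.0, 0.65]
force: [0.9, 1.0, -0.1]
grip_width: 0.0501
```

```bash
python3 - <<'E'
from h import *
to([.48,.215,.1],0); print(bot.observe()["qpos"].round(2),bot.observe()["grip_width"])
E
```

```text
at [0.3458 0.4516 0.206 ] rv [-3.000e-04  6.502e-01  3.000e-04] shift cm [ -3.64  10.6  -26.96]
[-1.12  0.46  0.14  1.78 -0.08  0.9  -0.3 ] 0.050134289773183204
```

arm_command(
  moves=[
    {"rx": 0, "rz": 0, "ry": 0.12, "x": -0.6, "y": 0.8, "z": -4, "gripper": 0.18},
    {"rx": 0, "rz": 0, "ry": 0.24, "x": -1.2, "y": 1.6, "z": -8, "gripper": 0.18},
    {"rx": 0, "rz": 0, "ry": 0.36, "x": -1.8, "y": 2.4, "z": -12, "gripper": 0.18},
    {"rx": 0, "rz": 0, "ry": 0.48, "x": -2.4, "y": 3.2, "z": -16, "gripper": 0.18},
    {"rx": 0, "rz": 0, "ry": 0.6, "x": -3, "y": 4, "z": -20, "gripper": 0.18},
  ],
)

```text
clock: 1.88
position: [0.4436, 0.2747, 0.166]
tool_rot: [-1.57, -0.001, 0.05]
force: [0.5, 1.3, -0.7]
grip_width: 0.0503
```

```bash
python3 - <<'E'
from h import *
to([.48,.213,.01],0); print(bot.observe()["qpos"].round(2),bot.observe()["grip_width"])
E
```

```text
at [0.4436 0.2747 0.166 ] rv [-0.0005  0.0502  0.0006] shift cm [ 3.32 15.6  -6.35]
[-0.89  0.46  0.3   1.95 -0.19  0.76 -0.43] 0.05030760348856264
```

arm_command(
  moves=[
    {"rx": 0, "rz": 0, "ry": 0.05, "x": 1.7, "y": 2, "z": -3.2, "gripper": 0.18},
    {"rx": 0, "rz": 0, "ry": 0.05, "x": 3.3, "y": 4, "z": -6.3, "gripper": 0.18},
    {"rx": 0, "rz": 0, "ry": 0.05, "x": 3.3, "y": 8, "z": -6.3, "gripper": 0.18},
    {"rx": 0, "rz": 0, "ry": 0.05, "x": 3.3, "y": 11, "z": -6.3, "gripper": 0.18},
    {"rx": 0, "rz": 0, "ry": 0.05, "x": 3.3, "y": 11, "z": -6.3, "gripper": 0.18},
  ],
)

```text
clock: 2.3
position: [0.4772, 0.2137, 0.0517]
tool_rot: [-1.574, 0.006, 0.005]
force: [-1.5, -0.1, -0.4]
grip_width: 0.0505
```

```bash
python3 - <<'E'
from h import *
s=bot.observe(); T=ext("wrist",s); p,d=bot.grab_frame("wrist"); cv2.imwrite("pics/w1.png",p[:,:,::-1])
to([.48,.213,.008],0); print(bot.observe()["force"])
E
```

```text
at [0.4781 0.2144 0.0544] rv [ 0.0022  0.0055 -0.0039] shift cm [ 0.21  4.64 -0.13]
[ 0.45741583 -0.75132528  2.20759272]
```

View pics/w1.png

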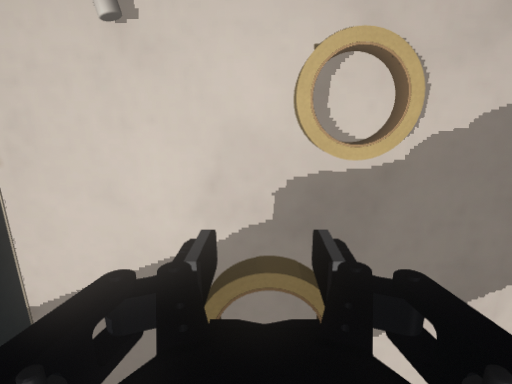

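arm_command(
  moves=[
    {"rx": 0, "rz": 0, "ry": 0, "x": 0.2, "y": 2.5, "z": 0, "gripper": 0.18},
    {"rx": 0, "rz": 0, "ry": 0, "x": 0.2, "y": 4.4, "z": 0, "gripper": 0.18},
    {"rx": 0, "rz": 0, "ry": 0, "x": 0.2, "y": 4.4, "z": 0, "gripper": 0.18},
  ],
)

```text
clock: 2.6
position: [0.4809, 0.2156, 0.0115]
tool_rot: [-1.571, 0.001, 0.007]
force: [-1.7, -1.2, -0.7]
grip_width: 0.05
```

```bash
python3 - <<'E'
from h import *
s=bot.observe(); p,d=bot.grab_frame("scene"); cv2.imwrite("pics/s1.png",p[:,:,::-1])
to([.48,.185,.008],0); print(bot.observe()["force"])
E
```

```text
at [0.4813 0.2157 0.0129] rv [ 0.0001  0.0066 -0.0004] shift cm [-0.15  0.49 -3.07]
[-0.3901924   0.26635257 -0.12108693]
```

View pics/s1.png

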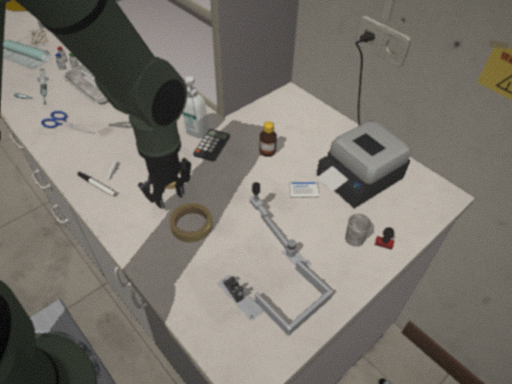

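arm_command(
  moves=[
    {"rx": 0, "rz": 0, "ry": 0.006, "x": -0.1, "y": 0.5, "z": -1.2, "gripper": 0.18},
    {"rx": 0, "rz": 0, "ry": 0.006, "x": -0.1, "y": 0.5, "z": -2, "gripper": 0.18},
    {"rx": 0, "rz": 0, "ry": 0.006, "x": -0.1, "y": 0.5, "z": -2.8, "gripper": 0.18},
    {"rx": 0, "rz": 0, "ry": 0.006, "x": 0, "y": 0.5, "z": -3.5, "gripper": 0.18},
    {"rx": 0, "rz": 0, "ry": 0.006, "x": 0.2, "y": 0.5, "z": -4.2, "gripper": 0.18},
  ],
)

```text
clock: 3.07
position: [0.4839, 0.1724, 0.0078]
tool_rot: [-1.57, -0.001, -0.0]
force: [0.2, -0.0, 1.2]
grip_width: 0.0504
```

```bash
python3 - <<'E'
from h import *
to([.524,.05,.008],0); print(bot.observe()["force"])
E
```

```text
at [0.4839 0.1724 0.0078] rv [-0.0004 -0.0005  0.0007] shift cm [  4.01  -0.03 -12.24]
[ 0.24597906 -0.02642354  1.21144781]
```

arm_command(
  moves=[
    {"rx": 0, "rz": 0, "ry": 0, "x": 0.3, "y": 0, "z": -1, "gripper": 0.18},
    {"rx": 0, "rz": 0, "ry": 0, "x": 0.7, "y": 0, "z": -2.2, "gripper": 0.18},
    {"rx": 0, "rz": 0, "ry": 0, "x": 1.1, "y": 0, "z": -3.4, "gripper": 0.18},
    {"rx": 0, "rz": 0, "ry": 0, "x": 1.5, "y": 0, "z": -4.6, "gripper": 0.18},
    {"rx": 0, "rz": 0, "ry": 0, "x": 1.9, "y": 0, "z": -5.8, "gripper": 0.18},
  ],
)

```text
clock: 3.48
position: [0.503, 0.114, 0.0072]
tool_rot: [-1.571, -0.0, -0.0]
force: [0.6, 0.6, -0.1]
grip_width: 0.0503
```

```bash
python3 - <<'E'
from h import *
to([.524,.05,.008],0); print(bot.observe()["force"])
p,d=bot.grab_frame("top"); cv2.imwrite("pics/t2.png",cv2.resize(p[120:320,150:400,::-1],None,fx=3,fy=3))
p,d=bot.grab_frame("scene"); cv2.imwrite("pics/s2.png",p[:,:,::-1])
E
```

```text
at [0.503  0.114  0.0072] rv [ 0.0001 -0.0003  0.0002] shift cm [ 2.1  -0.08 -6.4 ]
[ 0.55767445  0.6203487  -0.07787555]
```

View pics/s2.png

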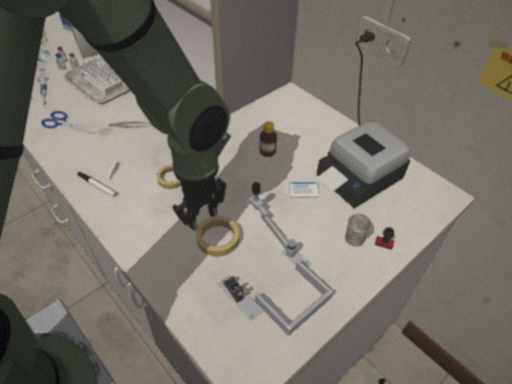

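View pics/t2.png

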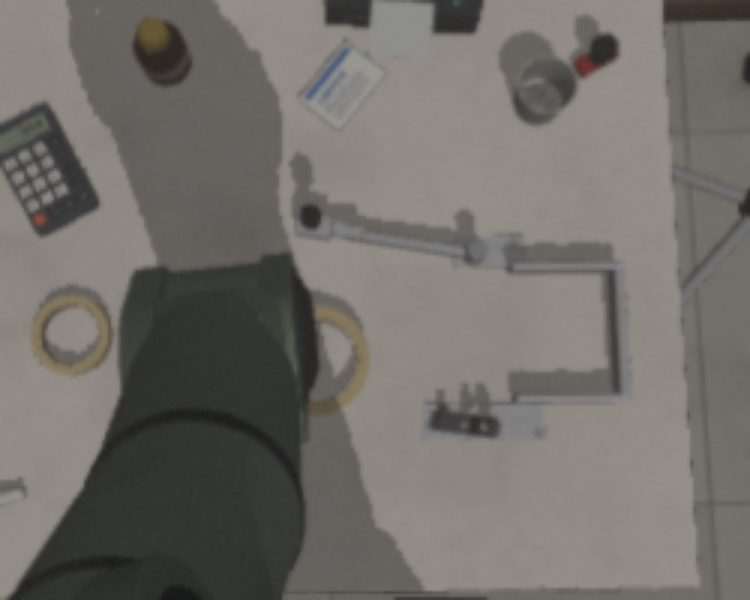

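arm_command(
  moves=[
    {"rx": 0, "rz": 0, "ry": 0, "x": 0.4, "y": 0, "z": -1.2, "gripper": 0.18},
    {"rx": 0, "rz": 0, "ry": 0, "x": 0.8, "y": 0, "z": -2.4, "gripper": 0.18},
    {"rx": 0, "rz": 0, "ry": 0, "x": 1.2, "y": 0, "z": -3.6, "gripper": 0.18},
    {"rx": 0, "rz": 0, "ry": 0, "x": 1.6, "y": 0, "z": -4.8, "gripper": 0.18},
    {"rx": 0, "rz": 0, "ry": 0, "x": 2.05, "y": 0, "z": -6.1, "gripper": 0.18},
  ],
)

```text
clock: 4.0
position: [0.5231, 0.0543, 0.007]
tool_rot: [-1.57, 0.0, 0.001]
force: [-0.2, 0.3, -0.7]
grip_width: 0.0503
```

arm_command(
  moves=[
    {"rx": 0, "rz": 0, "ry": 0, "x": 0, "y": 0, "z": -1.2, "gripper": 0.18},
    {"rx": 0, "rz": 0, "ry": 0, "x": 0, "y": 0, "z": -2.2, "gripper": 0.18},
    {"rx": 0, "rz": 0, "ry": 0, "x": 0, "y": 0, "z": -3.2, "gripper": 0.18},
    {"rx": 0, "rz": 0, "ry": 0, "x": 0, "y": 0, "z": -4.2, "gripper": 0.18},
    {"rx": 0, "rz": 0, "ry": 0, "x": 0, "y": 0, "z": -5, "gripper": 0.18},
  ],
)

```text
clock: 4.42
position: [0.5229, 0.0034, 0.007]
tool_rot: [-1.571, 0.0, -0.0]
force: [1.0, -0.3, -0.1]
grip_width: 0.0504
```

```bash
python3 - <<'E'
from h import *
to([.524,-.111,.008],0); print(bot.observe()["force"])
p,d=bot.grab_frame("top"); cv2.imwrite("pics/t3.png",cv2.resize(p[120:320,150:400,::-1],None,fx=3,fy=3))
p,d=bot.grab_frame("scene"); cv2.imwrite("pics/s3.png",cv2.resize(p[140:360,120:400,::-1],None,fx=2.7,fy=2.7))
E
```

```text
at [0.5229 0.0034 0.007 ] rv [ 0.0001 -0.0002 -0.0002] shift cm [  0.11  -0.09 -11.44]
[ 1.03888971 -0.31706507 -0.14809186]
```

View pics/s3.png

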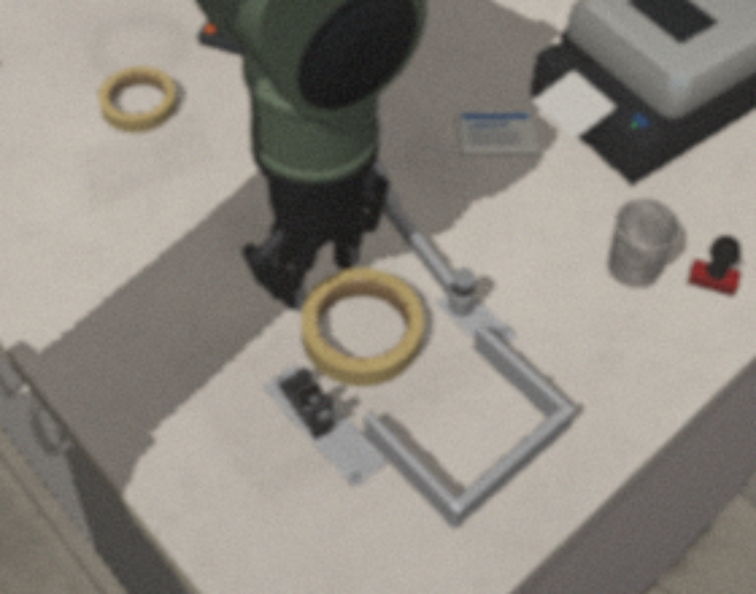

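View pics/t3.png

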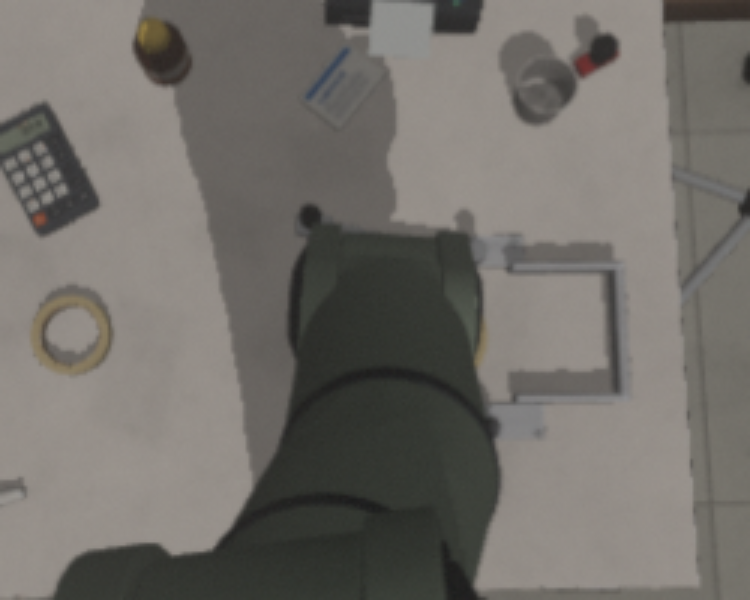

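```bash
cat >> h.py <<'E'
def roll(x0,x1,y0,y1,n="scene"):
    from scipy.optimize import least_squares
    p,d=bot.grab_frame(n); C=cloud(n,d,ext(n)).reshape(-1,3); P=p.reshape(-1,3).astype(int)
    k=(d.ravel()>0)&(C[:,0]>x0)&(C[:,0]<x1)&(C[:,1]>y0)&(C[:,1]<y1)&(C[:,2]>.015)&(C[:,2]<.032)&(P[:,0]-P[:,2]>35)
    r=C[k]
    f=least_squares(lambda q:np.maximum(np.hypot(r[:,0]-q[0],r[:,1]-q[1])-.0515,0)+np.minimum(np.hypot(r[:,0]-q[0],r[:,1]-q[1])-.037,0),r[:,:2].mean(0))
    print("roll",f.x.round(4),len(r),"z95",np.percentile(r[:,2],95).round(4)); return r
E
python3 - <<'E'
from h import *
roll(.45,.60,-.12,.02)
E
```

```text
roll [ 0.5222 -0.0528] 753 z95 0.0258
```

arm_command(
  moves=[
    {"rx": 0, "rz": 0, "ry": 0, "x": 0.05, "y": 0, "z": -0.9, "gripper": 0.18},
    {"rx": 0, "rz": 0, "ry": 0, "x": 0.1, "y": 0, "z": -1.8, "gripper": 0.18},
    {"rx": 0, "rz": 0, "ry": 0, "x": 0.1, "y": 0, "z": -2.7, "gripper": 0.18},
    {"rx": 0, "rz": 0, "ry": 0, "x": 0.1, "y": 0, "z": -3.6, "gripper": 0.18},
    {"rx": 0, "rz": 0, "ry": 0, "x": 0.1, "y": 0, "z": -4.5, "gripper": 0.18},
  ],
)

```text
clock: 4.98
position: [0.524, -0.0418, 0.007]
tool_rot: [-1.571, 0.0, -0.0]
force: [0.4, 1.4, 0.3]
grip_width: 0.0502
```

arm_command(
  moves=[
    {"rx": 0, "rz": 0, "ry": 0, "x": 0, "y": 0, "z": -0.9, "gripper": 0.18},
    {"rx": 0, "rz": 0, "ry": 0, "x": 0, "y": 0, "z": -1.8, "gripper": 0.18},
    {"rx": 0, "rz": 0, "ry": 0, "x": 0, "y": 0, "z": -2.7, "gripper": 0.18},
    {"rx": 0, "rz": 0, "ry": 0, "x": 0, "y": 0, "z": -3.6, "gripper": 0.18},
    {"rx": 0, "rz": 0, "ry": 0, "x": 0, "y": 0, "z": -4.5, "gripper": 0.18},
  ],
)

```text
clock: 5.4
position: [0.524, -0.0867, 0.007]
tool_rot: [-1.571, 0.0, -0.0]
force: [0.6, -0.2, -0.8]
grip_width: 0.0506
```

```bash
python3 - <<'E'
from h import *
to([.524,-.111,.008],0); print(bot.observe()["force"]); roll(.45,.60,-.23,-.05)
E
```

```text
at [ 0.524  -0.0867  0.007 ] rv [ 0.     -0.0001 -0.0001] shift cm [-0.   -0.1  -2.43]
[ 0.6269286  -0.17817061 -0.76240913]
roll [ 0.5238 -0.141 ] 824 z95 0.0258
```

arm_command(
  moves=[
    {"rx": 0, "rz": 0, "ry": 0, "x": 0, "y": 0, "z": -0.5, "gripper": 0.18},
    {"rx": 0, "rz": 0, "ry": 0, "x": 0, "y": 0, "z": -1, "gripper": 0.18},
    {"rx": 0, "rz": 0, "ry": 0, "x": 0, "y": 0, "z": -1.5, "gripper": 0.18},
    {"rx": 0, "rz": 0, "ry": 0, "x": 0, "y": 0, "z": -2, "gripper": 0.18},
    {"rx": 0, "rz": 0, "ry": 0, "x": 0, "y": 0, "z": -2.4, "gripper": 0.18},
  ],
)

```text
clock: 5.87
position: [0.5241, -0.1102, 0.007]
tool_rot: [-1.571, -0.0, 0.0]
force: [-0.2, 0.2, -0.7]
grip_width: 0.0505
```

arm_command(
  moves=[
    {"rx": 0, "rz": 0, "ry": 0, "x": 0, "y": 0, "z": -0.1, "gripper": 0.18},
    {"rx": 0, "rz": 0, "ry": 0, "x": 0, "y": 0, "z": -0.2, "gripper": 0.18},
  ],
)

```text
clock: 6.03
position: [0.5241, -0.1118, 0.007]
tool_rot: [-1.571, 0.0, -0.0]
force: [-0.7, 0.1, 0.6]
grip_width: 0.0503
```

arm_command(
  moves=[
    {"rx": 0, "rz": 0, "ry": 0, "x": 0, "y": 0, "z": -0.1, "gripper": 0.18},
    {"rx": 0, "rz": 0, "ry": 0, "x": 0, "y": 0, "z": -0.2, "gripper": 0.18},
  ],
)

```text
clock: 6.2
position: [0.5241, -0.1135, 0.007]
tool_rot: [-1.571, 0.0, 0.0]
force: [-0.0, 0.9, 0.0]
grip_width: 0.0503
```

arm_command(
  moves=[
    {"rx": 0, "rz": 0, "ry": 0, "x": 0, "y": 0, "z": -0.1, "gripper": 0.18},
    {"rx": 0, "rz": 0, "ry": 0, "x": 0, "y": 0, "z": -0.1, "gripper": 0.18},
  ],
)

```text
clock: 6.37
position: [0.5241, -0.1147, 0.007]
tool_rot: [-1.571, 0.0, -0.0]
force: [0.0, 0.4, 0.8]
grip_width: 0.0508
```

```bash
python3 - <<'E'
from h import *
print(bot.observe()["force"]); roll(.45,.60,-.23,-.05)
E
```

```text
[0.01305196 0.40695569 0.76328386]
roll [ 0.5237 -0.169 ] 826 z95 0.0256
```

arm_command(
  moves=[
    {"rx": 0, "rz": 0, "ry": 0, "x": 0, "y": 0, "z": -0.1, "gripper": 0.18},
    {"rx": 0, "rz": 0, "ry": 0, "x": 0, "y": 0, "z": -0.1, "gripper": 0.18},
  ],
)

```text
clock: 6.58
position: [0.524, -0.1151, 0.007]
tool_rot: [-1.57, 0.0, 0.0]
force: [-0.6, 3.2, 1.0]
grip_width: 0.0505
```

arm_command(
  moves=[
    {"rx": 0, "rz": 0, "ry": 0, "x": 0, "y": 0, "z": -0.1, "gripper": 0.18},
    {"rx": 0, "rz": 0, "ry": 0, "x": 0, "y": 0, "z": -0.1, "gripper": 0.18},
  ],
)

```text
clock: 6.75
position: [0.5241, -0.1153, 0.007]
tool_rot: [-1.569, 0.0, 0.001]
force: [-0.4, 9.2, 1.3]
grip_width: 0.0501
```

arm_command(
  moves=[
    {"rx": 0, "rz": 0, "ry": 0, "x": 0, "y": 0, "z": 1, "gripper": 0.18},
    {"rx": 0, "rz": 0, "ry": 0, "x": 0, "y": 0, "z": 2.5, "gripper": 0.18},
    {"rx": 0, "rz": 0, "ry": 0, "x": 0, "y": -4, "z": 3, "gripper": 0.18},
    {"rx": 0, "rz": 0, "ry": 0, "x": 0, "y": -8, "z": 3, "gripper": 0.18},
    {"rx": 0, "rz": 0, "ry": 0, "x": 0, "y": -12, "z": 3, "gripper": 0.18},
  ],
)

```text
clock: 7.17
position: [0.5234, -0.0859, 0.1281]
tool_rot: [-1.571, 0.002, 0.001]
force: [0.9, -0.0, -0.2]
grip_width: 0.0505
```

```bash
python3 - <<'E'
from h import *
to([.627,.0593,.17],np.pi/2); to([.627,.0593,.17],-np.pi/2); print(bot.observe()["force"],bot.observe()["qpos"].round(2)); roll(.45,.60,-.23,-.05)
E
```

```text
at [ 0.5234 -0.0859  0.1281] rv [-1.2000e-03 -1.5701e+00 -1.4000e-03] shift cm [10.36 -4.21 14.51]
at [ 0.5234 -0.0859  0.1281] rv [ 1.4000e-03  1.5715e+00 -1.2000e-03] shift cm [10.36 -4.21 14.51]
[ 0.87169772 -0.00297041 -0.17600052] [-0.09  0.52  0.19  1.95 -0.15  0.68  0.19]
roll [ 0.5237 -0.169 ] 820 z95 0.0258
```

arm_command(
  moves=[
    {"rx": 0, "ry": -0.12, "rz": 0, "x": 0.5, "y": -1.5, "z": 0, "gripper": 0.3},
    {"rx": 0, "ry": -0.24, "rz": 0, "x": 1, "y": -3, "z": 1, "gripper": 0.3},
    {"rx": 0, "ry": -0.36, "rz": 0, "x": 2, "y": -4, "z": 3, "gripper": 0.3},
    {"rx": 0, "ry": -0.48, "rz": 0, "x": 4, "y": -4.2, "z": 6, "gripper": 0.3},
    {"rx": 0, "ry": -0.6, "rz": 0, "x": 6, "y": -4.2, "z": 9, "gripper": 0.3},
  ],
)

```text
clock: 7.63
position: [0.5849, 0.0042, 0.1703]
tool_rot: [-1.572, -0.002, 0.604]
force: [0.3, -0.5, 0.2]
grip_width: 0.0553
```

```bash
python3 - <<'E'
from h import *
to([.627,.0593,.17],np.pi/2)
E
```

```text
at [0.5849 0.0042 0.1703] rv [ 2.000e-03 -9.667e-01  9.000e-04] shift cm [6.59 0.04 2.14]
```

arm_command(
  moves=[
    {"rx": 0, "ry": -0.12, "rz": 0, "x": 1.3, "y": 0, "z": 0.4, "gripper": 0.3},
    {"rx": 0, "ry": -0.24, "rz": 0, "x": 2.6, "y": 0, "z": 0.8, "gripper": 0.3},
    {"rx": 0, "ry": -0.36, "rz": 0, "x": 4, "y": 0, "z": 1.2, "gripper": 0.3},
    {"rx": 0, "ry": -0.48, "rz": 0, "x": 5.3, "y": 0, "z": 1.7, "gripper": 0.3},
    {"rx": 0, "ry": -0.6, "rz": 0, "x": 6.6, "y": 0, "z": 2.1, "gripper": 0.3},
  ],
)

```text
clock: 8.05
position: [0.6269, 0.059, 0.1689]
tool_rot: [-1.571, 0.0, 1.206]
force: [-0.1, -0.1, 0.0]
grip_width: 0.0556
```

arm_command(
  moves=[
    {"rx": 0, "ry": -0.12, "rz": 0, "x": 0, "y": 0, "z": 0, "gripper": 0.3},
    {"rx": 0, "ry": -0.24, "rz": 0, "x": 0, "y": 0, "z": 0, "gripper": 0.3},
    {"rx": 0, "ry": -0.36, "rz": 0, "x": 0, "y": 0, "z": 0, "gripper": 0.3},
    {"rx": 0, "ry": -0.36, "rz": 0, "x": 0, "y": 0, "z": 0, "gripper": 0.3},
  ],
)

```text
clock: 8.38
position: [0.6266, 0.0581, 0.1688]
tool_rot: [-1.571, -0.0, 1.566]
force: [0.1, 0.2, 0.2]
grip_width: 0.0555
```

```bash
python3 - <<'E'
from h import *
to([.627,.0593,.078],np.pi/2)
s=bot.observe(); T=ext("wrist",s); p,d=bot.grab_frame("wrist"); cv2.imwrite("pics/w4.png",p[:,:,::-1])
C=cloud("wrist",d,T).reshape(-1,3); C=C[(d.ravel()>0)]
k=C[(abs(C[:,0]-.627)<.02)&(abs(C[:,1]-.059)<.02)&(C[:,2]>.08)&(C[:,2]<.115)]
print(len(k),k.min(0),k.max(0),np.median(k,0))
print(proj("wrist",[[.627,.0593,.102]],T))
for o in("knob_grip",): print([(m["p"],m["box"]) for m in bot.spot_in(o,"wrist")])
E
```

```text
at [0.6266 0.0581 0.1688] rv [-0.0001 -0.0047  0.0001] shift cm [ 0.12  9.08 -0.04]
595 [0.6188488  0.04967797 0.0800474 ] [0.63843718 0.06908759 0.10141393] [0.62617463 0.05971698 0.09904509]
[[265.43937371 206.71936705]]
[(0.64, [254.2, 190.1, 277.3, 218.4])]
```

View pics/w4.png

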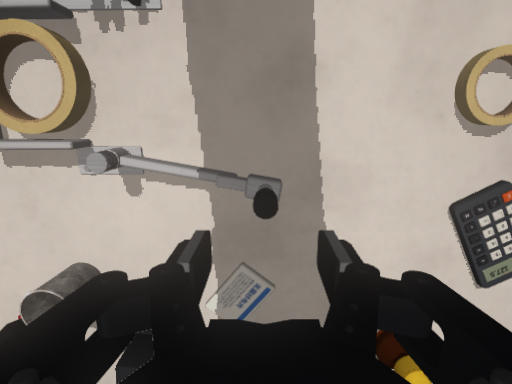

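arm_command(
  moves=[
    {"rx": 0, "ry": 0, "rz": 0, "x": 0.1, "y": 3, "z": -0.1, "gripper": 0.3},
    {"rx": 0, "ry": 0, "rz": 0, "x": 0.1, "y": 6, "z": -0.1, "gripper": 0.3},
    {"rx": 0, "ry": 0, "rz": 0, "x": 0.1, "y": 8.2, "z": -0.1, "gripper": 0.3},
    {"rx": 0, "ry": 0, "rz": 0, "x": 0.1, "y": 9.2, "z": -0.1, "gripper": 0.3},
    {"rx": 0, "ry": 0, "rz": 0, "x": 0.1, "y": 9.2, "z": -0.1, "gripper": 0.3},
  ],
)

```text
clock: 8.9
position: [0.6265, 0.0589, 0.075]
tool_rot: [-1.568, 0.001, 1.558]
force: [-0.7, -0.3, -0.7]
grip_width: 0.0555
```

arm_command(
  moves=[
    {"rx": 0, "ry": 0, "rz": 0, "x": 0, "y": 0, "z": 0, "gripper": -0.2},
    {"rx": 0, "ry": 0, "rz": 0, "x": 0, "y": 0, "z": 0, "gripper": -0.8},
    {"rx": 0, "ry": 0, "rz": 0, "x": 0, "y": 0, "z": 0, "gripper": -0.8},
    {"rx": 0, "ry": 0, "rz": 0, "x": 0, "y": 0, "z": 0, "gripper": -0.8},
    {"rx": 0, "ry": 0, "rz": 0, "x": 0, "y": 0, "z": 0, "gripper": -0.8},
  ],
  squeeze=60,
)

```text
clock: 9.32
position: [0.6284, 0.059, 0.0781]
tool_rot: [-1.573, -0.0, 1.56]
force: [1.4, -0.5, 3.1]
grip_width: 0.0175
```

```bash
python3 - <<'E'
from h import *
to([.628,.0593,.078],np.pi/2); s=bot.observe(); print(s["force"],s["moment"],s["grip_width"])
p,d=bot.grab_frame("scene"); cv2.imwrite("pics/s5.png",cv2.resize(p[140:360,120:400,::-1],None,fx=2.7,fy=2.7))
p,d=bot.grab_frame("wrist"); cv2.imwrite("pics/w5.png",p[:,:,::-1])
E
```

```text
at [0.6284 0.059  0.0781] rv [ 0.0018 -0.0112  0.0003] shift cm [0.03 0.01 0.04]
[ 1.35352378 -0.53205461  3.10914161] [ 0.18464383 -0.20800111  0.04149274] 0.017523526729373226
```

View pics/w5.png

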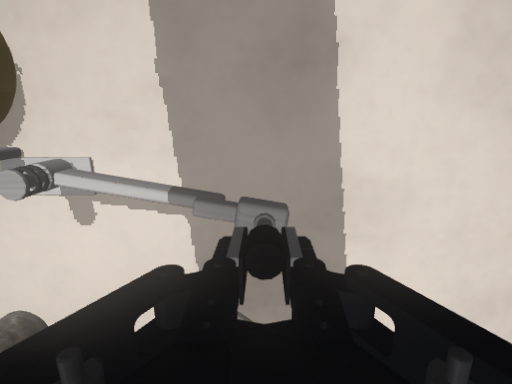

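View pics/s5.png

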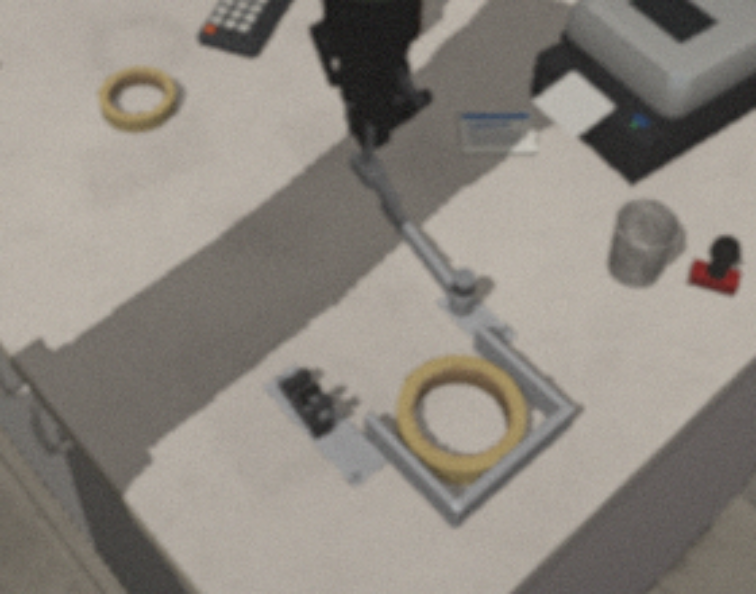

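```bash
cat >> h.py <<'E'
H=np.array([.599,-.0925])
def arc(phis,r=.155,base=None,z=None):
    s=bot.observe(); T=tcpT(s); b=T[:3,3] if base is None else np.array(base)
    d=b[:2]-H; print("phi",np.degrees(np.arctan2(d[1],d[0])).round(2),"r",np.hypot(*d).round(4))
    for f in phis:
        a=np.radians(f); P=np.r_[H+r*np.array([np.cos(a),np.sin(a)]),b[2] if z is None else z]
        print(f,"xyz cm",(T[:3,:3].T@(P-b)*100).round(2))
def ft():
    s=bot.observe(); d=s["position"][:2]-H; u=d/np.hypot(*d); t=np.array([-u[1],u[0]])
    print("clk",round(s["clock"],2),"phi",np.degrees(np.arctan2(d[1],d[0])).round(2),"r",np.hypot(*d).round(4),"z",s["position"][2].round(4),"Ftan",(s["force"][:2]@t).round(2),"Frad",(s["force"][:2]@u).round(2),"Fz",s["force"][2].round(2),"gw",s["grip_width"].round(4))
E
python3 - <<'E'
from h import *
ft(); arc([82,86,91,96],z=.080)
E
```

```text
Traceback (most recent call last):
  File "h.py", line 47, in ft
    print("clk",round(s["clock"],2),"phi",np.degrees(np.arctan2(d[1],d[0])).round(2),"r",np.hypot(*d).round(4),"z",s["position"][2].round(4),"Ftan",(s["force"][:2]@t).round(2),"Frad",(s["force"][:2]@u).round(2),"Fz",s["force"][2].round(2),"gw",s["grip_width"].round(4))
                                                                                                                                                                                                                                                    ^^^^^^^^^^^^^^^^^^^^^
AttributeError: 'float' object has no attribute 'round'
```

```bash
sed -i 's/s\["grip_width"\].round(4)/round(s["grip_width"],4)/' h.py; python3 - <<'E'
from h import *
ft(); arc([80,84,89,94],z=.0795)
E
```

```text
clk 9.42 phi 79.07 r 0.1543 z 0.0777 Ftan -1.92 Frad 0.62 Fz 1.75 gw 0.0179
phi 79.07 r 0.1543
80 xyz cm [ 0.11 -0.18  0.23]
84 xyz cm [ 0.25 -0.18  1.31]
89 xyz cm [ 0.32 -0.18  2.66]
94 xyz cm [ 0.27 -0.19  4.01]
```

arm_command(
  moves=[
    {"rx": 0, "ry": 0, "rz": 0, "x": 0, "y": -0.15, "z": 0, "gripper": -0.8},
    {"rx": 0, "ry": 0, "rz": 0, "x": 0.1, "y": -0.2, "z": 0.3, "gripper": -0.8},
    {"rx": 0, "ry": 0, "rz": 0, "x": 0.2, "y": -0.2, "z": 1.3, "gripper": -0.8},
    {"rx": 0, "ry": 0, "rz": 0, "x": 0.27, "y": -0.2, "z": 2.65, "gripper": -0.8},
    {"rx": 0, "ry": 0, "rz": 0, "x": 0.23, "y": -0.2, "z": 4, "gripper": -0.8},
  ],
)

```text
clock: 9.83
position: [0.5872, 0.0614, 0.079]
tool_rot: [-1.571, 0.0, 1.56]
force: [3.9, -3.4, -1.5]
grip_width: 0.0178
```

```bash
python3 - <<'E'
from h import *
ft(); arc([98,103,108,113,118],r=.1545)
E
```

```text
clk 9.83 phi 94.38 r 0.1543 z 0.079 Ftan -3.67 Frad -3.69 Fz -1.5 gw 0.0178
phi 94.38 r 0.1543
98 xyz cm [-0.1  -0.    0.97]
103 xyz cm [-0.36 -0.    2.29]
108 xyz cm [-0.73 -0.    3.59]
113 xyz cm [-1.22 -0.    4.85]
118 xyz cm [-1.81 -0.    6.06]
```

arm_command(
  moves=[
    {"rx": 0, "ry": 0, "rz": 0, "x": -0.15, "y": 0, "z": 1, "gripper": -0.8},
    {"rx": 0, "ry": 0, "rz": 0, "x": -0.42, "y": 0, "z": 2.3, "gripper": -0.8},
    {"rx": 0, "ry": 0, "rz": 0, "x": -0.8, "y": 0, "z": 3.6, "gripper": -0.8},
    {"rx": 0, "ry": 0, "rz": 0, "x": -1.27, "y": 0, "z": 4.85, "gripper": -0.8},
    {"rx": 0, "ry": 0, "rz": 0, "x": -1.86, "y": 0, "z": 6.05, "gripper": -0.8},
  ],
)

```text
clock: 10.25
position: [0.5266, 0.0434, 0.0791]
tool_rot: [-1.572, 0.0, 1.56]
force: [6.0, -1.5, -3.1]
grip_width: 0.0176
```

```bash
python3 - <<'E'
from h import *
ft(); arc([122,126,131,136,141],r=.1540)
E
```

```text
clk 10.25 phi 118.04 r 0.154 z 0.0791 Ftan -4.61 Frad -4.17 Fz -3.09 gw 0.0176
phi 118.04 r 0.154
122 xyz cm [-0.54 -0.    0.92]
126 xyz cm [-1.15 -0.    1.8 ]
131 xyz cm [-2.   -0.    2.84]
136 xyz cm [-2.93 -0.    3.81]
141 xyz cm [-3.95 -0.    4.69]
```

arm_command(
  moves=[
    {"rx": 0, "ry": 0, "rz": 0, "x": -0.58, "y": 0.03, "z": 0.92, "gripper": -0.8},
    {"rx": 0, "ry": 0, "rz": 0, "x": -1.19, "y": 0.03, "z": 1.78, "gripper": -0.8},
    {"rx": 0, "ry": 0, "rz": 0, "x": -2.04, "y": 0.03, "z": 2.8, "gripper": -0.8},
    {"rx": 0, "ry": 0, "rz": 0, "x": -2.97, "y": 0.03, "z": 3.77, "gripper": -0.8},
    {"rx": 0, "ry": 0, "rz": 0, "x": -3.98, "y": 0.03, "z": 4.65, "gripper": -0.8},
  ],
)

```text
clock: 10.67
position: [0.4798, 0.0044, 0.079]
tool_rot: [-1.572, -0.001, 1.561]
force: [4.5, 3.0, 2.0]
grip_width: 0.0178
```

```bash
python3 - <<'E'
from h import *
ft(); arc([145,149,153,156,159],r=.1535)
E
```

```text
clk 10.67 phi 140.9 r 0.1536 z 0.079 Ftan -5.16 Frad -1.62 Fz 2.03 gw 0.0178
phi 140.9 r 0.1536
145 xyz cm [-0.89 -0.    0.64]
149 xyz cm [-1.8  -0.    1.22]
153 xyz cm [-2.74 -0.    1.73]
156 xyz cm [-3.47 -0.    2.06]
159 xyz cm [-4.21 -0.    2.36]
```

arm_command(
  moves=[
    {"rx": 0, "ry": 0, "rz": 0, "x": -0.89, "y": -0.02, "z": 0.64, "gripper": -0.8},
    {"rx": 0, "ry": 0, "rz": 0, "x": -1.8, "y": -0.02, "z": 1.22, "gripper": -0.8},
    {"rx": 0, "ry": 0, "rz": 0, "x": -2.74, "y": -0.02, "z": 1.73, "gripper": -0.8},
    {"rx": 0, "ry": 0, "rz": 0, "x": -3.47, "y": -0.02, "z": 2.06, "gripper": -0.8},
    {"rx": 0, "ry": 0, "rz": 0, "x": -4.2, "y": -0.02, "z": 2.36, "gripper": -0.8},
  ],
)

```text
clock: 11.08
position: [0.4555, -0.038, 0.0789]
tool_rot: [-1.57, -0.0, 1.56]
force: [-0.5, 4.7, 1.7]
grip_width: 0.0179
```

```bash
python3 - <<'E'
from h import *
ft(); arc([161,162.5,164,165.5,167],r=.1535)
E
```

```text
clk 11.08 phi 159.22 r 0.1535 z 0.0789 Ftan -4.23 Frad 2.14 Fz 1.68 gw 0.0179
phi 159.22 r 0.1535
161 xyz cm [-0.45  0.    0.16]
162.5 xyz cm [-0.83  0.    0.28]
164 xyz cm [-1.22  0.    0.39]
165.5 xyz cm [-1.61  0.    0.49]
167 xyz cm [-2.    0.    0.58]
```

arm_command(
  moves=[
    {"rx": 0, "ry": 0, "rz": 0, "x": -0.45, "y": -0.03, "z": 0.16, "gripper": -0.8},
    {"rx": 0, "ry": 0, "rz": 0, "x": -0.83, "y": -0.03, "z": 0.28, "gripper": -0.8},
    {"rx": 0, "ry": 0, "rz": 0, "x": -1.22, "y": -0.03, "z": 0.38, "gripper": -0.8},
    {"rx": 0, "ry": 0, "rz": 0, "x": -1.61, "y": -0.03, "z": 0.47, "gripper": -0.8},
    {"rx": 0, "ry": 0, "rz": 0, "x": -1.61, "y": -0.03, "z": 0.47, "gripper": -0.8},
  ],
)

```text
clock: 11.5
position: [0.4505, -0.054, 0.079]
tool_rot: [-1.57, 0.0, 1.559]
force: [-2.1, 5.2, -0.2]
grip_width: 0.018
```

```bash
python3 - <<'E'
from h import *
ft(); arc([166.5,167.5,168.5,169.5,170.5],r=.1537)
p,d=bot.grab_frame("scene"); cv2.imwrite("pics/s6.png",cv2.resize(p[180:360,150:350,::-1],None,fx=3,fy=3,interpolation=cv2.INTER_CUBIC))
p,d=bot.grab_frame("wrist"); cv2.imwrite("pics/w6.png",p[:,:,::-1]); ft()
E
```

```text
clk 11.5 phi 165.46 r 0.1534 z 0.079 Ftan -4.46 Frad 3.34 Fz -0.2 gw 0.018
phi 165.46 r 0.1534
166.5 xyz cm [-0.26  0.    0.1 ]
167.5 xyz cm [-0.53  0.    0.15]
168.5 xyz cm [-0.79  0.    0.21]
169.5 xyz cm [-1.05  0.    0.25]
170.5 xyz cm [-1.32  0.    0.3 ]
clk 11.6 phi 165.22 r 0.1534 z 0.079 Ftan -4.74 Frad 3.32 Fz 0.22 gw 0.018
```

View pics/s6.png

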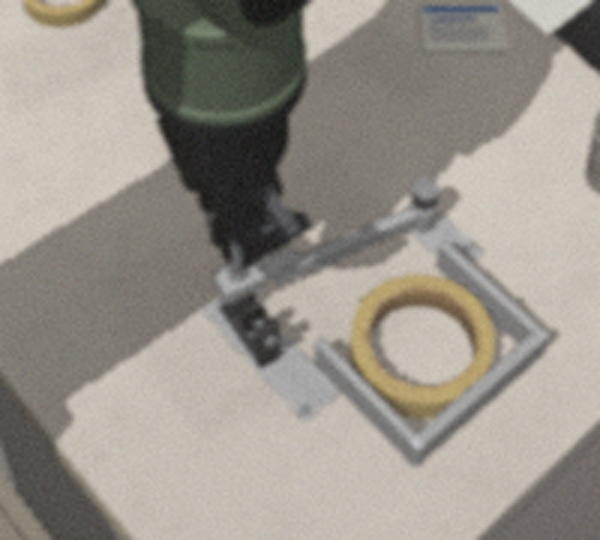

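View pics/w6.png

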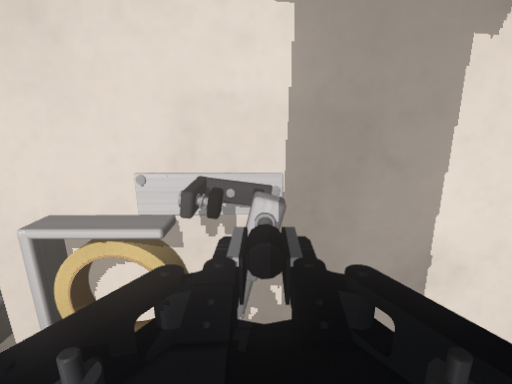

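arm_command(
  moves=[
    {"rx": 0, "ry": 0, "rz": 0, "x": -0.26, "y": 0, "z": 0.13, "gripper": -0.8},
    {"rx": 0, "ry": 0, "rz": 0, "x": -0.53, "y": 0, "z": 0.2, "gripper": -0.8},
    {"rx": 0, "ry": 0, "rz": 0, "x": -0.79, "y": 0, "z": 0.26, "gripper": -0.8},
    {"rx": 0, "ry": 0, "rz": 0, "x": -0.79, "y": 0, "z": 0.26, "gripper": -0.8},
  ],
)

```text
clock: 11.93
position: [0.4485, -0.0617, 0.0791]
tool_rot: [-1.571, 0.0, 1.56]
force: [1.1, 4.8, -3.4]
grip_width: 0.0178
```

```bash
python3 - <<'E'
from h import *
ft(); arc([169.2,169.9,170.6,171.3,172],r=.154)
E
```

```text
clk 11.93 phi 168.44 r 0.1537 z 0.0791 Ftan -4.92 Frad -0.11 Fz -3.41 gw 0.0178
phi 168.44 r 0.1537
169.2 xyz cm [-0.2   0.    0.07]
169.9 xyz cm [-0.38  0.    0.1 ]
170.6 xyz cm [-0.57  0.    0.13]
171.3 xyz cm [-0.75  0.    0.16]
172 xyz cm [-0.94  0.    0.18]
```

arm_command(
  moves=[
    {"rx": 0, "ry": 0, "rz": 0, "x": -0.2, "y": 0.02, "z": 0.04, "gripper": -0.8},
    {"rx": 0, "ry": 0, "rz": 0, "x": -0.4, "y": 0.02, "z": 0.08, "gripper": -0.8},
    {"rx": 0, "ry": 0, "rz": 0, "x": -0.4, "y": 0.02, "z": 0.08, "gripper": -0.8},
  ],
)

```text
clock: 12.18
position: [0.4477, -0.0655, 0.079]
tool_rot: [-1.571, 0.0, 1.56]
force: [0.2, 4.5, -1.7]
grip_width: 0.0179
```

```bash
python3 - <<'E'
from h import *
ft(); print(bot.observe()["joint_efforts"].round(2))
E
```

```text
clk 12.18 phi 169.89 r 0.1537 z 0.079 Ftan -4.44 Frad 0.56 Fz -1.73 gw 0.0179
[  2.01 -75.35   1.18 -19.84   0.69   0.52   0.14]
```

arm_command(
  moves=[
    {"rx": 0, "ry": 0, "rz": 0, "x": -0.1, "y": 0, "z": 0.02, "gripper": -0.8},
    {"rx": 0, "ry": 0, "rz": 0, "x": -0.1, "y": 0, "z": 0.02, "gripper": -0.8},
    {"rx": 0, "ry": 0, "rz": 0, "x": -0.1, "y": 0, "z": 0.02, "gripper": -0.8},
  ],
)

```text
clock: 12.43
position: [0.4475, -0.0662, 0.079]
tool_rot: [-1.571, -0.0, 1.56]
force: [0.9, 4.8, -1.0]
grip_width: 0.0179
```

```bash
python3 - <<'E'
from h import *
ft(); print(bot.observe()["joint_efforts"].round(2))
E
```

```text
clk 12.43 phi 170.16 r 0.1537 z 0.079 Ftan -4.88 Frad -0.08 Fz -0.98 gw 0.0179
[ 2.230e+00 -7.536e+01  1.460e+00 -1.964e+01  6.900e-01  6.100e-01
  2.000e-02]
```

arm_command(
  moves=[
    {"rx": 0, "ry": 0, "rz": 0, "x": -0.1, "y": 0, "z": 0.02, "gripper": -0.8},
    {"rx": 0, "ry": 0, "rz": 0, "x": -0.1, "y": 0, "z": 0.02, "gripper": -0.8},
    {"rx": 0, "ry": 0, "rz": 0, "x": -0.1, "y": 0, "z": 0.02, "gripper": -0.8},
  ],
)

```text
clock: 12.68
position: [0.4473, -0.0672, 0.079]
tool_rot: [-1.571, 0.0, 1.56]
force: [1.8, 4.4, -1.6]
grip_width: 0.0179
```

arm_command(
  moves=[
    {"rx": 0, "ry": 0, "rz": 0, "x": -0.1, "y": 0, "z": 0.02, "gripper": -0.8},
    {"rx": 0, "ry": 0, "rz": 0, "x": -0.1, "y": 0, "z": 0.02, "gripper": -0.8},
    {"rx": 0, "ry": 0, "rz": 0, "x": -0.1, "y": 0, "z": 0.02, "gripper": -0.8},
  ],
)

```text
clock: 12.93
position: [0.4471, -0.0683, 0.0791]
tool_rot: [-1.571, 0.0, 1.56]
force: [2.6, 3.6, -1.5]
grip_width: 0.0177
```

arm_command(
  moves=[
    {"rx": 0, "ry": 0, "rz": 0, "x": -0.1, "y": 0, "z": 0.02, "gripper": -0.8},
    {"rx": 0, "ry": 0, "rz": 0, "x": -0.1, "y": 0, "z": 0.02, "gripper": -0.8},
    {"rx": 0, "ry": 0, "rz": 0, "x": -0.1, "y": 0, "z": 0.02, "gripper": -0.8},
  ],
)

```text
clock: 13.18
position: [0.4469, -0.0692, 0.0791]
tool_rot: [-1.571, 0.0, 1.56]
force: [2.2, 4.3, -2.0]
grip_width: 0.0179
```

```bash
python3 - <<'E'
from h import *
ft(); print(bot.observe()["joint_efforts"].round(2))
E
```

```text
clk 13.18 phi 171.31 r 0.1538 z 0.0791 Ftan -4.57 Frad -1.53 Fz -2.0 gw 0.0179
[ 2.200e+00 -7.518e+01  1.440e+00 -1.886e+01  6.400e-01  9.800e-01
  2.000e-02]
```

arm_command(
  moves=[
    {"rx": 0, "ry": 0, "rz": 0, "x": -0.1, "y": 0, "z": 0, "gripper": -0.8},
    {"rx": 0, "ry": 0, "rz": 0, "x": -0.1, "y": 0, "z": 0, "gripper": -0.8},
    {"rx": 0, "ry": 0, "rz": 0, "x": -0.1, "y": 0, "z": 0, "gripper": -0.8},
  ],
)

```text
clock: 13.43
position: [0.4468, -0.0703, 0.079]
tool_rot: [-1.571, 0.0, 1.56]
force: [1.8, 3.7, -1.0]
grip_width: 0.0177
```

arm_command(
  moves=[
    {"rx": 0, "ry": 0, "rz": 0, "x": -0.1, "y": 0, "z": 0.01, "gripper": -0.8},
    {"rx": 0, "ry": 0, "rz": 0, "x": -0.1, "y": 0, "z": 0.01, "gripper": -0.8},
    {"rx": 0, "ry": 0, "rz": 0, "x": -0.1, "y": 0, "z": 0.01, "gripper": -0.8},
  ],
)

```text
clock: 13.68
position: [0.4467, -0.0713, 0.079]
tool_rot: [-1.571, 0.0, 1.56]
force: [2.3, 4.3, -0.7]
grip_width: 0.018
```

```bash
python3 - <<'E'
from h import *
ft(); print(bot.observe()["joint_efforts"].round(2))
E
```

```text
clk 13.68 phi 172.06 r 0.1538 z 0.079 Ftan -4.62 Frad -1.69 Fz -0.67 gw 0.018
[ 2.210e+00 -7.499e+01  1.480e+00 -1.924e+01  6.800e-01  7.500e-01
  2.000e-02]
```

arm_command(
  moves=[
    {"rx": 0, "ry": 0, "rz": 0, "x": -0.1, "y": 0, "z": 0, "gripper": -0.8},
    {"rx": 0, "ry": 0, "rz": 0, "x": -0.1, "y": 0, "z": 0, "gripper": -0.8},
    {"rx": 0, "ry": 0, "rz": 0, "x": -0.1, "y": 0, "z": 0, "gripper": -0.8},
  ],
)

```text
clock: 13.93
position: [0.4466, -0.0723, 0.079]
tool_rot: [-1.571, 0.0, 1.56]
force: [1.2, 4.7, -0.3]
grip_width: 0.0178
```

```bash
python3 - <<'E'
from h import *
ft(); print(bot.observe()["joint_efforts"].round(2))
p,d=bot.grab_frame("wrist"); cv2.imwrite("pics/w7.png",p[100:300,100:400,::-1].repeat(2,0).repeat(2,1))
E
```

```text
clk 13.93 phi 172.44 r 0.1538 z 0.079 Ftan -4.86 Frad -0.56 Fz -0.26 gw 0.0178
[ 2.210e+00 -7.490e+01  1.500e+00 -1.967e+01  7.300e-01  5.200e-01
  2.000e-02]
```

View pics/w7.png

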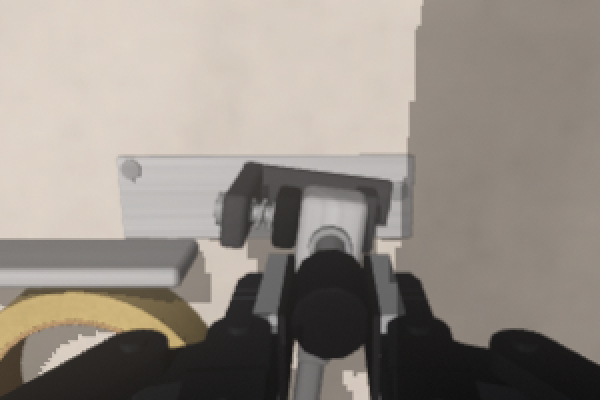

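arm_command(
  moves=[
    {"rx": 0, "ry": 0, "rz": 0, "x": -0.1, "y": 0, "z": 0, "gripper": -0.8},
    {"rx": 0, "ry": 0, "rz": 0, "x": -0.1, "y": 0, "z": 0, "gripper": -0.8},
    {"rx": 0, "ry": 0, "rz": 0, "x": -0.1, "y": 0, "z": 0, "gripper": -0.8},
  ],
)

```text
clock: 14.23
position: [0.4465, -0.0731, 0.079]
tool_rot: [-1.571, -0.0, 1.56]
force: [-0.6, 5.8, 0.6]
grip_width: 0.0179
```

```bash
python3 - <<'E'
from h import *
ft(); print(bot.observe()["joint_efforts"].round(2))
E
```

```text
clk 14.23 phi 172.74 r 0.1537 z 0.079 Ftan -5.69 Frad 1.38 Fz 0.64 gw 0.0179
[ 2.840e+00 -7.486e+01  2.240e+00 -2.001e+01  9.700e-01  4.100e-01
  2.000e-02]
```

arm_command(
  moves=[
    {"rx": 0, "ry": 0, "rz": 0, "x": -0.1, "y": 0, "z": 0.01, "gripper": -0.8},
    {"rx": 0, "ry": 0, "rz": 0, "x": -0.1, "y": 0, "z": 0.01, "gripper": -0.8},
    {"rx": 0, "ry": 0, "rz": 0, "x": -0.1, "y": 0, "z": 0.01, "gripper": -0.8},
  ],
)

```text
clock: 14.48
position: [0.4464, -0.0738, 0.079]
tool_rot: [-1.571, -0.0, 1.56]
force: [0.1, 6.6, 0.1]
grip_width: 0.0175
```

```bash
python3 - <<'E'
from h import *
ft(); print(bot.observe()["joint_efforts"].round(2))
E
```

```text
clk 14.48 phi 173.03 r 0.1537 z 0.079 Ftan -6.58 Frad 0.75 Fz 0.09 gw 0.0175
[ 3.570e+00 -7.493e+01  3.060e+00 -2.008e+01  1.220e+00  4.900e-01
  2.000e-02]
```

arm_command(
  moves=[
    {"rx": 0, "ry": 0, "rz": 0, "x": 0, "y": 0.2, "z": 0, "gripper": -0.8},
    {"rx": 0, "ry": 0, "rz": 0, "x": 0, "y": 0.4, "z": 0, "gripper": -0.8},
    {"rx": 0, "ry": 0, "rz": 0, "x": 0, "y": 0.6, "z": 0, "gripper": -0.8},
    {"rx": 0, "ry": 0, "rz": 0, "x": 0, "y": 0.8, "z": 0, "gripper": -0.8},
    {"rx": 0, "ry": 0, "rz": 0, "x": 0, "y": 0.8, "z": 0, "gripper": -0.8},
  ],
)

```text
clock: 14.9
position: [0.4465, -0.0738, 0.0708]
tool_rot: [-1.57, -0.0, 1.56]
force: [0.6, 7.1, -2.5]
grip_width: 0.0178
```

```bash
python3 - <<'E'
from h import *
ft(); print(bot.observe()["joint_efforts"].round(2))
E
```

```text
clk 14.9 phi 173.0 r 0.1537 z 0.0708 Ftan -7.15 Frad 0.27 Fz -2.49 gw 0.0178
[ 3.350e+00 -7.614e+01  3.140e+00 -1.912e+01  1.180e+00  5.500e-01
 -6.000e-02]
```

arm_command(
  moves=[
    {"rx": 0, "ry": 0, "rz": 0, "x": 0, "y": 0.2, "z": 0, "gripper": -0.8},
    {"rx": 0, "ry": 0, "rz": 0, "x": 0, "y": 0.4, "z": 0, "gripper": -0.8},
    {"rx": 0, "ry": 0, "rz": 0, "x": 0, "y": 0.6, "z": 0, "gripper": -0.8},
    {"rx": 0, "ry": 0, "rz": 0, "x": 0, "y": 0.75, "z": 0, "gripper": -0.8},
    {"rx": 0, "ry": 0, "rz": 0, "x": 0, "y": 0.75, "z": 0, "gripper": -0.8},
  ],
)

```text
clock: 15.32
position: [0.4467, -0.0739, 0.0642]
tool_rot: [-1.571, 0.0, 1.56]
force: [-6.7, 8.8, 30.6]
grip_width: 0.0178
```

```bash
python3 - <<'E'
from h import *
ft(); print(bot.observe()["joint_efforts"].round(2))
p,d=bot.grab_frame("wrist"); cv2.imwrite("pics/w8.png",p[100:300,100:400,::-1].repeat(2,0).repeat(2,1))
ft()
E
```

```text
clk 15.32 phi 173.02 r 0.1534 z 0.0642 Ftan -7.88 Frad 7.74 Fz 30.56 gw 0.0178
[ 3.250e+00 -6.273e+01  3.820e+00 -1.760e+01  1.480e+00 -1.760e+00
 -5.000e-02]
clk 15.37 phi 173.03 r 0.1535 z 0.0643 Ftan -7.87 Frad 6.64 Fz 28.34 gw 0.018
```

View pics/w8.png

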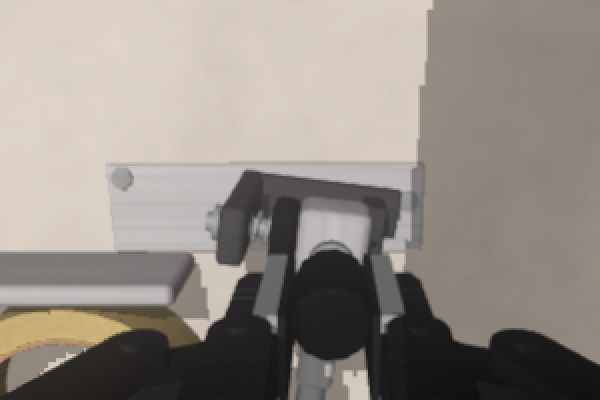

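arm_command(
  moves=[
    {"rx": 0, "ry": 0, "rz": 0, "x": 0, "y": -0.06, "z": 0, "gripper": -0.8},
    {"rx": 0, "ry": 0, "rz": 0, "x": 0.1, "y": -0.06, "z": 0, "gripper": -0.8},
    {"rx": 0, "ry": 0, "rz": 0, "x": 0.2, "y": -0.06, "z": -0.02, "gripper": -0.8},
    {"rx": 0, "ry": 0, "rz": 0, "x": 0.3, "y": -0.06, "z": -0.03, "gripper": -0.8},
    {"rx": 0, "ry": 0, "rz": 0, "x": 0.3, "y": -0.06, "z": -0.03, "gripper": -0.8},
  ],
)

```text
clock: 15.78
position: [0.447, -0.0711, 0.0647]
tool_rot: [-1.571, 0.0, 1.56]
force: [-3.4, 5.2, 17.9]
grip_width: 0.0178
```

```bash
python3 - <<'E'
from h import *
ft(); print(bot.observe()["joint_efforts"].round(2))
E
```

```text
clk 15.78 phi 171.98 r 0.1535 z 0.0647 Ftan -4.64 Frad 4.08 Fz 17.87 gw 0.0178
[  2.02 -69.     2.07 -17.98   0.87  -0.82  -0.08]
```

arm_command(
  moves=[
    {"rx": 0, "ry": 0, "rz": 0, "x": 0.1, "y": -0.04, "z": -0.02, "gripper": -0.8},
    {"rx": 0, "ry": 0, "rz": 0, "x": 0.2, "y": -0.04, "z": -0.04, "gripper": -0.8},
    {"rx": 0, "ry": 0, "rz": 0, "x": 0.3, "y": -0.04, "z": -0.06, "gripper": -0.8},
    {"rx": 0, "ry": 0, "rz": 0, "x": 0.3, "y": -0.04, "z": -0.06, "gripper": -0.8},
  ],
)

```text
clock: 16.12
position: [0.4474, -0.0683, 0.0649]
tool_rot: [-1.571, 0.0, 1.56]
force: [-3.5, 2.4, 14.0]
grip_width: 0.0175
```

```bash
python3 - <<'E'
from h import *
ft(); print(bot.observe()["joint_efforts"].round(2))
E
```

```text
clk 16.12 phi 170.93 r 0.1535 z 0.0649 Ftan -1.85 Frad 3.84 Fz 14.0 gw 0.0175
[ 1.130e+00 -7.117e+01  1.010e+00 -1.851e+01  5.800e-01 -7.200e-01
 -7.000e-02]
```

arm_command(
  moves=[
    {"rx": 0, "ry": 0, "rz": 0, "x": 0.04, "y": -0.03, "z": -0.04, "gripper": -0.8},
    {"rx": 0, "ry": 0, "rz": 0, "x": 0.04, "y": -0.03, "z": -0.04, "gripper": -0.8},
  ],
)

```text
clock: 16.28
position: [0.4474, -0.0682, 0.065]
tool_rot: [-1.57, 0.001, 1.56]
force: [-3.0, 1.9, 9.0]
grip_width: 0.0179
```

```bash
python3 - <<'E'
from h import *
ft(); print(bot.observe()["joint_efforts"].round(2))
E
```

```text
clk 16.28 phi 170.88 r 0.1535 z 0.065 Ftan -1.44 Frad 3.31 Fz 9.02 gw 0.0179
[ 7.200e-01 -7.336e+01  3.600e-01 -1.953e+01  4.300e-01 -8.100e-01
 -2.000e-02]
```

arm_command(
  moves=[
    {"rx": 0, "ry": 0, "rz": 0, "x": 0, "y": 0, "z": 0, "gripper": -0.4},
    {"rx": 0, "ry": 0, "rz": 0, "x": 0, "y": 0, "z": 0, "gripper": -0.1},
    {"rx": 0, "ry": 0, "rz": 0, "x": 0, "y": 0, "z": 0, "gripper": 0.1},
    {"rx": 0, "ry": 0, "rz": 0, "x": 0, "y": 0, "z": 0, "gripper": 0.1},
  ],
)

```text
clock: 16.62
position: [0.4479, -0.0681, 0.0648]
tool_rot: [-1.571, 0.0, 1.56]
force: [-0.5, -0.7, 0.6]
grip_width: 0.0471
```

```bash
python3 - <<'E'
from h import *
ft()
s=bot.observe(); T=ext("wrist",s); p,d=bot.grab_frame("wrist"); cv2.imwrite("pics/w9.png",p[:,:,::-1])
C=cloud("wrist",d,T).reshape(-1,3); C=C[(d.ravel()>0)]
k=C[(abs(C[:,0]-.4474)<.016)&(abs(C[:,1]+.0683)<.012)&(C[:,2]>.055)&(C[:,2]<.11)]
print(len(k),k.min(0),k.max(0),np.median(k,0))
E
```

```text
clk 16.62 phi 170.85 r 0.1531 z 0.0648 Ftan 0.8 Frad 0.37 Fz 0.6 gw 0.0471
1808 [ 0.43724241 -0.07737317  0.06108485] [ 0.4564928  -0.05813698  0.08830507] [ 0.44300718 -0.06755864  0.085314  ]
```

View pics/w9.png

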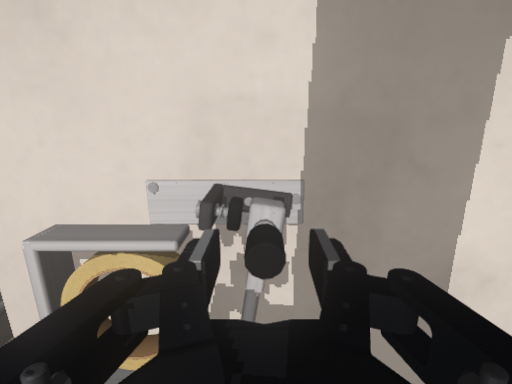

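arm_command(
  moves=[
    {"rx": 0, "ry": 0, "rz": 0, "x": 0, "y": -2, "z": 0, "gripper": 0.1},
    {"rx": 0, "ry": 0, "rz": 0, "x": 0, "y": -5, "z": 0, "gripper": 0.1},
    {"rx": 0, "ry": 0, "rz": 0, "x": 0, "y": -8, "z": 0, "gripper": -0.5},
    {"rx": 0, "ry": 0, "rz": 0, "x": 0, "y": -8, "z": 0, "gripper": -1},
    {"rx": 0, "ry": 0, "rz": 0, "x": 0, "y": -8, "z": 0, "gripper": -1},
  ],
)

```text
clock: 17.08
position: [0.4487, -0.0682, 0.1461]
tool_rot: [-1.574, 0.0, 1.559]
force: [-0.1, -0.2, -0.6]
grip_width: 0.0113
```

```bash
python3 - <<'E'
from h import *
ft()
s=bot.observe(); T=ext("wrist",s); p,d=bot.grab_frame("wrist"); cv2.imwrite("pics/w10.png",p[:,:,::-1])
C=cloud("wrist",d,T).reshape(-1,3); C=C[(d.ravel()>0)]
k=C[(abs(C[:,0]-.4474)<.014)&(abs(C[:,1]+.0683)<.014)&(C[:,2]>.055)&(C[:,2]<.11)]
print(len(k),k.min(0),k.max(0),np.median(k,0),np.percentile(k[:,2],[60,80,90]))
roll(.45,.60,-.23,-.08); to([.4475,-.0683,.09],np.pi/2)
E
```

```text
clk 17.08 phi 170.81 r 0.1523 z 0.1461 Ftan 0.24 Frad 0.05 Fz -0.58 gw 0.0113
684 [ 0.43741676 -0.07718729  0.06192759] [ 0.45638037 -0.05771493  0.08773057] [ 0.4443029  -0.06739565  0.08550654] [0.08578656 0.08624889 0.08652377]
roll [ 0.5235 -0.1689] 826 z95 0.0256
at [ 0.4476 -0.068   0.1444] rv [-0.0004 -0.011  -0.0001] shift cm [-0.03  5.44  0.01]
```

View pics/w10.png

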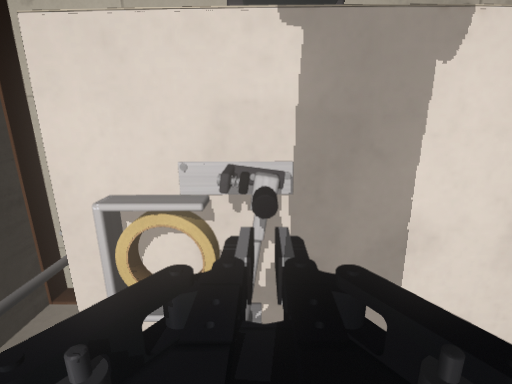

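arm_command(
  moves=[
    {"rx": 0, "ry": 0, "rz": 0, "x": 0, "y": 2.5, "z": 0, "gripper": -1},
    {"rx": 0, "ry": 0, "rz": 0, "x": 0, "y": 4.5, "z": 0, "gripper": -1},
    {"rx": 0, "ry": 0, "rz": 0, "x": 0, "y": 5.2, "z": 0, "gripper": -1},
    {"rx": 0, "ry": 0, "rz": 0, "x": 0, "y": 5.5, "z": 0, "gripper": -1},
    {"rx": 0, "ry": 0, "rz": 0, "x": 0, "y": 5.5, "z": 0, "gripper": -1},
  ],
)

```text
clock: 17.6
position: [0.4475, -0.0677, 0.0892]
tool_rot: [-1.569, -0.0, 1.56]
force: [0.1, 0.3, 0.8]
grip_width: 0.0002
```

arm_command(
  moves=[
    {"rx": 0, "ry": 0, "rz": 0, "x": 0, "y": 0.1, "z": 0, "gripper": -1},
    {"rx": 0, "ry": 0, "rz": 0, "x": 0, "y": 0.2, "z": 0, "gripper": -1},
    {"rx": 0, "ry": 0, "rz": 0, "x": 0, "y": 0.25, "z": 0, "gripper": -1},
  ],
)

```text
clock: 17.85
position: [0.4483, -0.0679, 0.0878]
tool_rot: [-1.572, 0.0, 1.56]
force: [0.3, 0.1, 0.2]
grip_width: 0.0002
```

arm_command(
  moves=[
    {"rx": 0, "ry": 0, "rz": 0, "x": 0, "y": 0.08, "z": 0, "gripper": -1},
    {"rx": 0, "ry": 0, "rz": 0, "x": 0, "y": 0.16, "z": 0, "gripper": -1},
    {"rx": 0, "ry": 0, "rz": 0, "x": 0, "y": 0.16, "z": 0, "gripper": -1},
  ],
)

```text
clock: 18.1
position: [0.4481, -0.0679, 0.0859]
tool_rot: [-1.571, 0.0, 1.56]
force: [-0.1, 0.2, 4.5]
grip_width: -0.0001
```

```bash
python3 -c "
from h import *
ft()"
```

```text
clk 18.1 phi 170.74 r 0.1529 z 0.0859 Ftan -0.23 Frad 0.1 Fz 4.52 gw -0.0001
```

arm_command(
  moves=[
    {"rx": 0, "ry": 0, "rz": 0, "x": 0, "y": 0.03, "z": 0, "gripper": -1},
    {"rx": 0, "ry": 0, "rz": 0, "x": 0, "y": 0.03, "z": 0, "gripper": -1},
  ],
)

```text
clock: 18.27
position: [0.4482, -0.0679, 0.0858]
tool_rot: [-1.571, 0.0, 1.56]
force: [-1.6, 0.2, 9.6]
grip_width: -0.0002
```

```bash
python3 -c "
from h import *
ft()"
```

```text
clk 18.27 phi 170.75 r 0.1528 z 0.0858 Ftan 0.03 Frad 1.65 Fz 9.63 gw -0.0002
```

arm_command(
  moves=[
    {"rx": 0, "ry": 0, "rz": 0, "x": 0, "y": -1, "z": 0, "gripper": -1},
    {"rx": 0, "ry": 0, "rz": 0, "x": 0, "y": -4, "z": 0, "gripper": -1},
    {"rx": 0, "ry": 0, "rz": 0, "x": 0, "y": -8, "z": 0, "gripper": -1},
    {"rx": 0, "ry": 0, "rz": 0, "x": 0, "y": -11, "z": 0, "gripper": -1},
    {"rx": 0, "ry": 0, "rz": 0, "x": 0, "y": -11, "z": 0, "gripper": -1},
  ],
)

```text
clock: 18.68
position: [0.45, -0.068, 0.201]
tool_rot: [-1.578, 0.001, 1.56]
force: [1.1, -0.5, 0.6]
grip_width: -0.0002
```

arm_command(
  moves=[
    {"rx": 0, "ry": 0, "rz": 0, "x": 4, "y": 0, "z": 0, "gripper": -1},
    {"rx": 0, "ry": 0, "rz": 0, "x": 8, "y": 0, "z": 0, "gripper": -1},
    {"rx": 0, "ry": 0, "rz": 0, "x": 12, "y": 0, "z": 0, "gripper": -1},
    {"rx": 0, "ry": 0, "rz": 0, "x": 16, "y": 0, "z": 0, "gripper": -1},
    {"rx": 0, "ry": 0, "rz": 0, "x": 16, "y": 0, "z": 0, "gripper": -1},
  ],
)

```text
clock: 19.1
position: [0.4493, 0.0996, 0.1963]
tool_rot: [-1.572, -0.003, 1.568]
force: [-0.1, 0.9, 0.3]
grip_width: 0.0003
```

```bash
python3 - <<'E'
from h import *
ft(); roll(.45,.60,-.23,-.08)
p,d=bot.grab_frame("scene"); cv2.imwrite("pics/s11.png",cv2.resize(p[:,:,::-1],None,fx=1.5,fy=1.5))
C=cloud("scene",d,ext("scene")).reshape(-1,3); k=C[(abs(C[:,0]-.4474)<.02)&(abs(C[:,1]+.068)<.02)&(C[:,2]>.06)&(C[:,2]<.11)]; print(len(k),(k.min(0)+k.max(0))/2,k.max(0))
for n in("calc_center","cup_center","gauze_center"):
    for m in bot.masks_of(n,"scene")[:1]: print(n,m["p"],np.round(m["box"]),np.median(C.reshape(384,512,3)[m["mask"]],0).round(3))
E
```

```text
clk 19.1 phi 127.93 r 0.2435 z 0.1963 Ftan -0.54 Frad 0.77 Fz 0.34 gw 0.0003
roll [ 0.5237 -0.1689] 812 z95 0.0259
116 [ 0.44600033 -0.06733896  0.07426758] [ 0.45515011 -0.05728837  0.08776888]
calc_center 0.61 [197. 132. 230. 165.] [0.688 0.316 0.012]
cup_center 0.6 [345. 212. 372. 249.] [ 0.753 -0.161  0.039]
gauze_center 0.84 [290. 183. 318. 199.] [0.767 0.026 0.008]
```

View pics/s11.png

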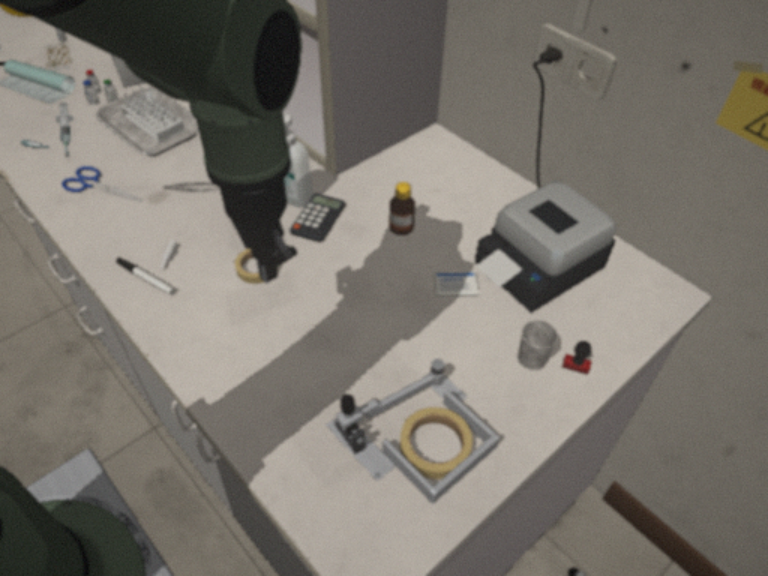

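The gate is shut and the knob is down (348,403). The roll sits home in the dock (437,440), and the calculator, cup and gauze pack are where they were.

```bash
python3 -c "
from workcell import bot
print(bot.job_done())"
```

```text
the job is handed in; nothing more can be done
None
```

The roll is home in the dock and the gate is shut and bolted. I handed the job in at about 19 s of the 64 s, with the arm clear of everything; no verdict was reported.

- **Roll:** I pushed it flat across the worktop with the half-open fingers until it stalled against the back wall at 9 N. The last camera fit puts its middle at (0.5237, -0.1689), 1.7 mm beyond my dock origin. That is about the 1.5 mm expected when it touches the back wall.
- **Gate:** I swung it by the knob until the force rose at the buffer. I held it at an estimated 1 to 1.5 mm of buffer compression; the limit is 4 mm.
- **Bolt:** I pressed the knob down to a firm stop, with a peak of about 30 N at the wrist. Easing off, the gate moved back about 4.5 mm from where it first met the buffer (4 mm expected) and rested on the tooth. It stayed there when released.
- **Bolt check:** Touching the knob top with the closed fingers gave a firm stop at 85.8 mm, against 86 mm for fully down.
- **Bystanders:** The calculator, cup and gauze pack measured within 2 mm of where they started.

The vertical force read about -2.5 N half-way through the bolt press, where about +3 N was expected. I put this down to sensor noise, because the later force and height checks agreed. The travel measured at the tool was also about 15 mm rather than 16 mm, which could be 1 mm of slip in the grip.

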